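# Slide the top glass plate from the cassette on to the levelling stage

## Robot

A 6-joint arm with a two-finger parallel gripper is mounted at the origin on the work surface. World frame = base frame: x ahead of the robot, y to its left, z up, the work surface at z = 0. Lengths are in m, angles in degrees, forces in N, time in s.
With the tool pointing down it reaches from about 0.35 to 0.875 m from the base axis. Payload 4.2 kg.
Tool frame: the origin (TCP) lies midway between the tips of the shut fingers; the grasp point (between the pads) lies r.grasp_offset behind it (r.grasp_offset is the distance from the TCP to the grasp point, in m); z points along the fingers, y is the direction in which the jaws open and shut (so a half turn about z gives the same grasp; the last joint's range is limited). The gripper opens to 87 mm and grips with 3 to 60 N. Pads are 19 mm wide; open, the fingers measure 117 mm over their backs; the gripper's body (75 mm by 190 mm) begins 51 mm behind the grasp point.
Start: joints at [90.848, 22.042, 0.453, 0, -68.411, -14.817], TCP at [0.151, 0.607, 0.223] pointing down, gripper open.
Joint ranges: [-179.83, 179.83], [-69.29, 118.12], [-61.27, 80.66], [-181.25, 117.63], [-171.15, -9.14], [-177.46, 177.46]. Speed limits (degrees/s): [159.86, 159.86, 180, 180, 180, 180].

## Interface

Orientations are given as a 3x3 rotation matrix whose columns are the frame's x, y, z axes.
In Python, from station import sense, optics, r gives the robot as it stands. The module is installed in compiled form; this text tells all that it offers.
- The arm moves only by the tool servo_tool, never from a script. Its argument "deltas" is a list of rows, each an object with "slide": the shift along the tool's x, y, z in units of 25 mm (1.0 is 25 mm), a list of three; "spin": the turn about the tool's z in units of 8 degrees (1.0 is 8 degrees). A call has 1 to 10 rows; each row shifts and turns the pose as measured when the row begins, along the tool's axes as they then stand; what a row does not reach is not made up. A row lasts 1/10 s, in which the tool goes at most 50 mm and 8.59 degrees, less where a joint would pass 70% of its speed; a pose out of reach is approached as far as the arm can. A call is refused whole if a number of a shift passes 1 or a number of a turn 1, either way. A call with a gripper value outside its range is refused whole. "gripper" is the closure in counts, from 0 (fully open) to 255 (shut), set as the call begins (left out, the last holds). The fingers move at their own pace and stop on an object; the grip force is fixed at half the most. Time passes only in rows, so rows that do not move let the fingers close. It gives the time, the measured TCP pose, the force and the opening at its end, in the units of the state.
- sense(): the state, without advancing time (a new reading comes with each control period).
- optics.capture(name): name is "scene" or "top" or "wrist"; returns a dict with "frame" (384x512x3 uint8, red, green, blue), "camera_matrix" (3x3 intrinsics, pixels), "eye" and "rotation" of the camera in the world. Camera axes: x right, y down, z forward; pixel columns grow to the right and rows downward; lengths in m; the calibration is good to about 2 mm. A picture is of the moment at which its call begins. There is no depth.
- r.finish_job(): hands the job in, once; it reports no verdict.
The state is a dict: "time_s": time; "joints": joint angles; "joint_velocities": joint speeds; "effort": joint torques, N m; "tcp_pos": TCP position; "ee_rot": TCP orientation; "wrist_force": force on the tool from outside, world axes, zero at the start; "moment": the same for the moment, N m; "gripper_width": opening from 0.0 (shut) to 1.0 (fully open).
Only numpy, scipy, OpenCV 4.12 (cv2) and the standard library are available. Lean on these libraries where they do the work, as an engineer would, in place of code of your own. Each camera call takes 0.05 s, during which the arm holds its last target.

## Task

Slide the top glass plate off the stack in the cassette, straight across over the low sill on to the levelling stage beside it, until it lies flat behind the sill and flush against the blue end stop, pressing gently and leaving the plates under it where they are. Then take the brass weight by its black knob, stand it gently on the middle of that plate to hold it there, and let go. Leave everything else on the bench alone.

Things in the scene. Friction and masses are not known exactly. Their poses are not given: they have to be found in the camera images.
- cassette: fixed grey U-shaped cassette holding the stack; its height on the bench varies by 20 mm. Origin on its centre line 8 mm below the inner floor; +x points out of the open side to the stage, z up. Walls 8 to 10 mm thick on the other three sides (a window in each flank) end 35 mm above the origin, 3 mm above the stack. Bay 104 mm wide, from x = -52 to +50 mm.
- plate_top: loose top plate, pale green glass 100 x 100 x 6 mm, 150 g, top of four. Origin: centre of its underside, z up. Glass on glass or stage: friction about 0.25; fingertips hold far better. Fragile and hard: fingers must press it with less than 25 N, so come down very slowly (6 mm/s); 5 to 8 N is ample for sliding, and then the fingers slip harmlessly once it meets the stop.
- plate_next: second plate of the stack, same size, origin at the centre of its underside; loose and unfastened, to be left where it is.
- plate_mid: third plate of the stack, same, to be left where it is.
- plate_low: lowest plate of the stack, same, to be left where it is.
- stage: fixed stage: sill, dark steel bed, blue end stop, brass feet. Origin level with the sill's top, over the place for the plate's centre; +x points from cassette to stop (within 0.04 rad of the cassette's +x), z up. Pale sill 8 x 124 mm from x = -62 mm, 5 to 14 mm from the stack, its top 0.5 to 2 mm below the top plate's underside. The bed behind it is 1.5 to 9 mm lower: not reported, feel for it.
- stop_face (a point): middle of the end stop's face at sill height, 50 mm along the stage's +x. The stop is a blue bar across the stage, 6 mm higher than the sill, 12 mm thick. The plate tilts over the sill and slides down on to the bed; its rear edge drops behind the sill only in the last 4 mm before the stop. When flush its centre is under the stage's origin.
- weight: loose round brass weight of about 0.4 kg (varies by 20 percent) standing on the bench: disc 56 mm across and 18 mm high, neck 16 mm thick, black knob 28 mm across between 36 and 60 mm above the underside. Origin at the centre of its underside, z up.
- vial_a: small clear vial with white cap, 28 mm across, 55 mm high, bystander; origin at the centre of its underside.
- vial_b: a second such vial, bystander.
- bottle: tall amber bottle with white cap, 72 mm across, 210 mm high, bystander; origin at the centre of its underside.
Not all that is in view belongs to the job. Leave any pink or red look-alike of the weight alone.

How it is judged:
By the outcome, as a careful person would: the job done as asked, in the order asked, and still so for the second after the job is handed in, with the robot touching nothing.
It also fails if it takes over 72 s, if anything falls off the work surface, if the arm or the gripper's body presses on something with over 40 N, if the wrist force passes 120 N, or if a joint passes its speed limit or range.

## Working session

There is one attempt and no reset: what is moved stays moved. The work goes in short steps, Python scripts to look and compute and a tool call to move; the robot and the scene stay as the last step left them, time stands still between calls to the robot, and variables do not carry over. Pictures are saved under pics/ and viewed, and the job is handed in when it is done.

Besides the shell and the picture viewer there is one more tool, called after "Emit:" in YAML: its name, and indented under it one key for each argument. servo_tool: Moves the arm, as the interface text tells. Its arguments: {"type":"object","properties":{"deltas":{"type":"array"},"gripper":{"type":"number"}},"required":["deltas"]}

```bash
ls; mkdir -p pics; python3 - <<'E'
from station import sense, optics, r
import cv2,numpy as np,json
s=sense(); print({k:np.round(v,3).tolist() for k,v in s.items()}); print(r.grasp_offset)
import pickle
D={}
for n in ("scene","top","wrist"):
    c=optics.capture(n); D[n]=c
    cv2.imwrite(f"pics/{n}0.png",c["frame"][:,:,::-1])
    print(n,np.round(c["camera_matrix"],1).tolist(),np.round(c["eye"],3),np.round(c["rotation"],3).tolist())
pickle.dump(D,open("c0.pkl","wb"))
E
```

```text
pics
{'time_s': 0.0, 'joints': [90.848, 22.09, 0.379, -0.03, -68.412, -14.818], 'joint_velocities': [0.001, -0.141, -0.105, -0.005, 0.117, 0.023], 'effort': [-0.001, -39.066, 18.74, 4.22, 0.011, -0.0], 'tcp_pos': [0.151, 0.606, 0.221], 'ee_rot': [[0.97, -0.242, -0.0], [-0.242, -0.97, -0.002], [0.0, 0.002, -1.0]], 'wrist_force': [0.328, -0.21, 0.602], 'moment': [0.05, -0.006, 0.037], 'gripper_width': 1.002}
0.0187
scene [[350.6, 0.0, 254.8], [0.0, 350.6, 190.0], [0.0, 0.0, 1.0]] [ 0.905 -0.651  0.686] [[0.876, 0.292, -0.383], [0.481, -0.546, 0.685], [-0.009, -0.785, -0.619]]
top [[438.4, 0.0, 257.5], [0.0, 438.4, 189.0], [0.0, 0.0, 1.0]] [0.422 0.032 1.186] [[-0.021, -0.996, 0.091], [-1.0, 0.021, -0.005], [0.003, -0.091, -0.996]]
wrist [[268.0, 0.0, 257.2], [0.0, 268.0, 193.4], [0.0, 0.0, 1.0]] [0.216 0.591 0.384] [[-0.241, -0.94, -0.24], [-0.97, 0.234, 0.058], [0.002, 0.247, -0.969]]
```

View pics/scene0.png

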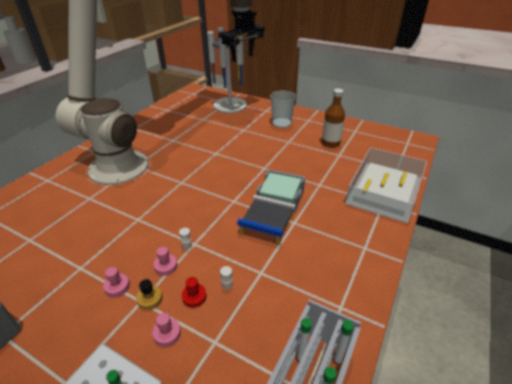

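View pics/top0.png

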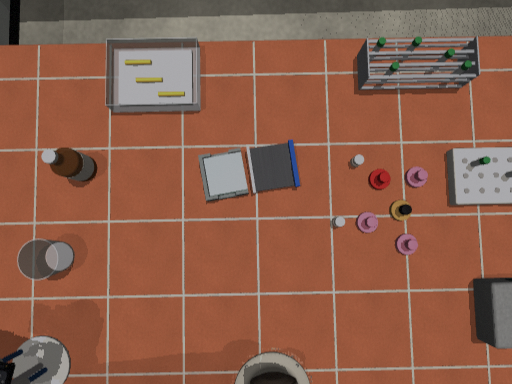

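View pics/wrist0.png

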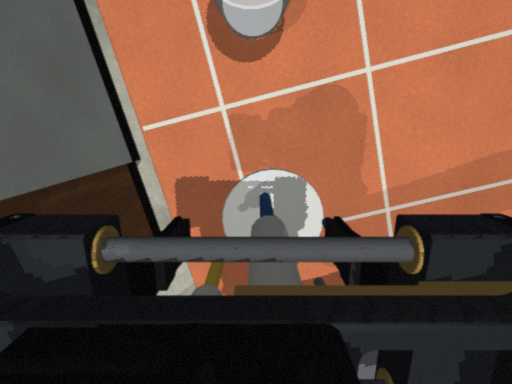

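The scene and top views show the cassette at top px (223,175) and the stage at (272,167), with its blue stop at (295,164). Candidates for the weight in the top view:
- brass disc with black knob at (401,210)
- red one at (380,179)
- pink ones at (416,177), (367,222) and (407,244)

I choose the brass one with the black knob and will check it in a close crop.

```bash
python3 - <<'E'
import pickle,cv2,numpy as np
D=pickle.load(open("c0.pkl","rb"))
t=D["top"]["frame"][:,:,::-1]
cv2.imwrite("pics/t_stage.png",cv2.resize(t[130:220,190:310],None,fx=6.6,fy=6.6,interpolation=cv2.INTER_CUBIC))
cv2.imwrite("pics/t_w.png",cv2.resize(t[140:265,325:445],None,fx=4.8,fy=4.8,interpolation=cv2.INTER_CUBIC))
s=D["scene"]["frame"][:,:,::-1]
cv2.imwrite("pics/s_stage.png",cv2.resize(s[160:250,225:325],None,fx=6.6,fy=6.6,interpolation=cv2.INTER_CUBIC))
E
cat > h.py <<'E'
import numpy as np
def ray(c,px):
    K=c["camera_matrix"];R=np.array(c["rotation"]);e=np.array(c["eye"])
    d=R@np.linalg.inv(K)@np.array([px[0],px[1],1.]);return e,d
def atz(c,px,z):
    e,d=ray(c,px);return e+d*(z-e[2])/d[2]
def proj(c,P):
    p=np.array(c["rotation"]).T@(np.array(P)-np.array(c["eye"]));q=c["camera_matrix"]@p;return q[:2]/q[2]
def tri(cs,pxs):
    A=np.zeros((3,3));b=np.zeros(3)
    for c,p in zip(cs,pxs):
        e,d=ray(c,p);d/=np.linalg.norm(d);M=np.eye(3)-np.outer(d,d);A+=M;b+=M@e
    return np.linalg.solve(A,b)
E
```

```text
(no output)
```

View pics/t_stage.png

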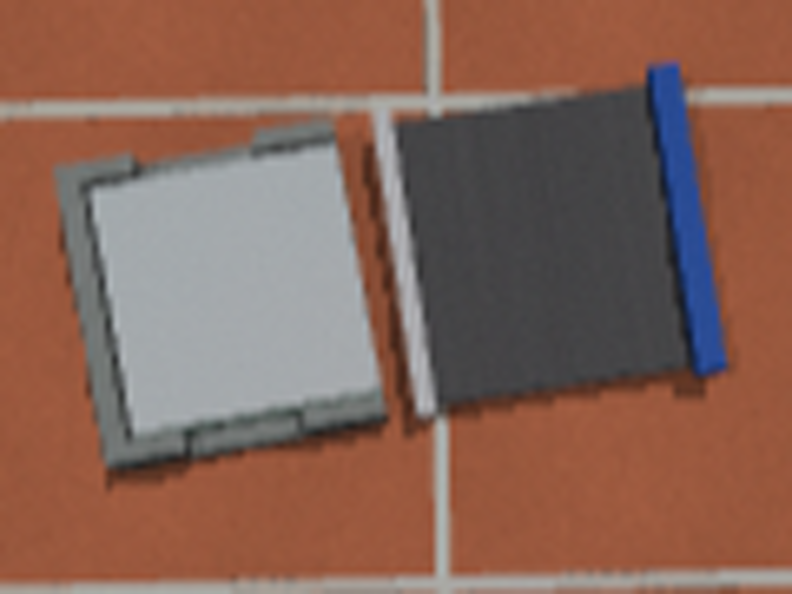

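View pics/s_stage.png

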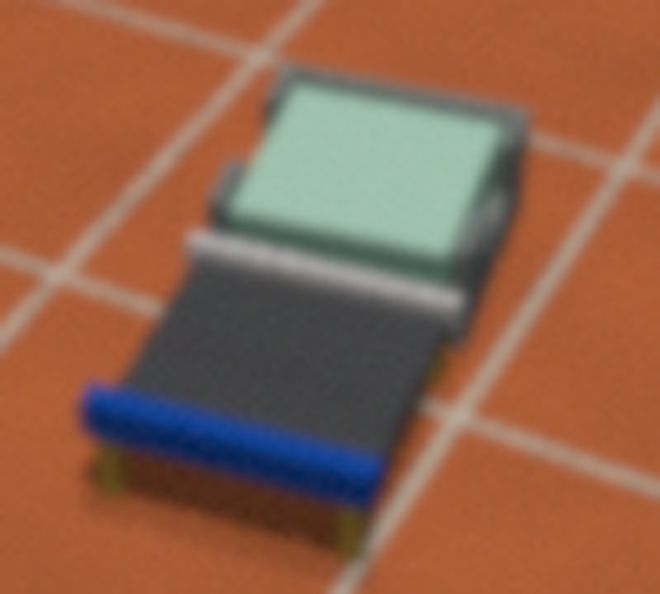

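View pics/t_w.png

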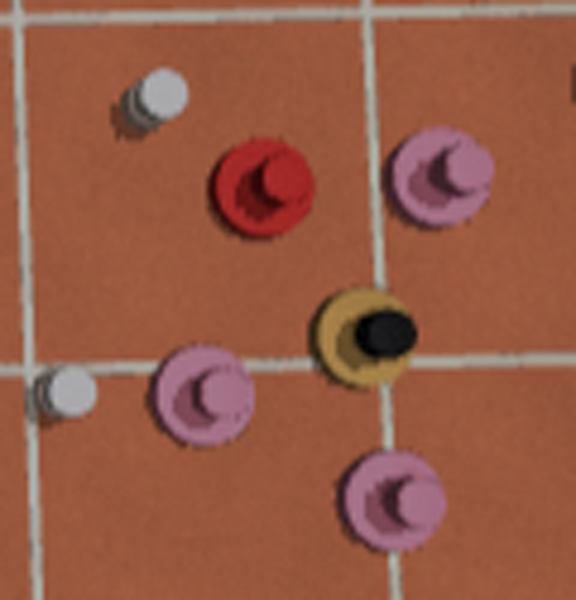

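The enlarged crop confirms it: the black-knob brass weight is at about (385,333) in the crop, the top view's (405,209) for the knob. The plate's corners are clear in both crops. Next step is triangulation.

```bash
python3 - <<'E'
import pickle,numpy as np
from h import *
D=pickle.load(open("c0.pkl","rb"));T=D["top"];S=D["scene"]
f=lambda u,s,o:(np.array(u)+.5)/s-.5+np.array(o)
t=lambda *u:f(u,6.6,(190,130)); s=lambda *u:f(u,6.6,(225,160)); w=lambda *u:f(u,4.8,(325,140))
pl={"+x stg":((333,143),(450,258)),"-x stg":((383,390),(230,212)),"-x back":((133,438),(290,82)),"+x back":((90,187),(505,125))}
P={}
for k,(a,b) in pl.items():
    P[k]=tri((T,S),(t(*a),s(*b)));print(k,P[k].round(4))
z=np.mean([p[2] for p in P.values()]);print("ctr",np.mean(list(P.values()),0))
for zz in (z,0.05,0.07):
  q={k:atz(T,t(*a),zz) for k,(a,b) in pl.items()}
  print(zz,np.mean(list(q.values()),0).round(4),[np.linalg.norm(q[a]-q[b]).round(4) for a,b in (("+x stg","-x stg"),("-x stg","-x back"),("-x back","+x back"),("+x back","+x stg"))])
  d=(q["+x stg"]-q["+x back"]+q["-x stg"]-q["-x back"]);print("ang",np.degrees(np.arctan2(d[1],d[0])))
# sill ends outer/inner, top surface
sl={"sill+x near cass":((375,112),(452,305)),"sill -x near cass":((418,415),(192,240)),
"stop +x in":((648,67),(382,462)),"stop -x in":((698,375),(95,388)),"stop+x out":((680,63),(372,480)),"stop-x out":((727,370),(82,402))}
for k,(a,b) in sl.items(): print(k,tri((T,S),(t(*a),s(*b))).round(4),atz(T,t(*a),z-.007).round(4))
# weight: knob top z .06, disc at z .018
print("knob",atz(T,w(388,330),.06).round(4),"disc",atz(T,w(363,338),.018).round(4))
print("vialcaps",atz(T,w(163,94),.055).round(4),atz(T,w(72,391),.055).round(4))
print("pinks knobs",[atz(T,w(*p),.06).round(4) for p in ((285,180),(467,168),(225,392),(420,500))])
E
```

```text
+x stg [0.6259 0.0699 0.0494]
-x stg [0.5273 0.0522 0.05  ]
-x back [0.5089 0.1498 0.0532]
+x back [0.6101 0.1665 0.0521]
ctr [0.56804128 0.10961518 0.05119624]
0.051196244309119426 [0.5682 0.1098 0.0512] [np.float64(0.1005), np.float64(0.1001), np.float64(0.1014), np.float64(0.0978)]
ang -80.54632288211708
0.05 [0.5683 0.1098 0.05  ] [np.float64(0.1006), np.float64(0.1002), np.float64(0.1015), np.float64(0.098)]
ang -80.54632288211708
0.07 [0.5657 0.1085 0.07  ] [np.float64(0.0988), np.float64(0.0984), np.float64(0.0997), np.float64(0.0962)]
ang -80.54632288211708
sill+x near cass [0.6376 0.052  0.0416] [0.6392 0.0531 0.0442]
sill -x near cass [0.5171 0.0381 0.0404] [0.5173 0.0384 0.0442]
stop +x in [ 0.6535 -0.0563  0.0499] [ 0.6551 -0.0565  0.0442]
stop -x in [ 0.5313 -0.072   0.0479] [ 0.5308 -0.0729  0.0442]
stop+x out [ 0.6548 -0.0688  0.0516] [ 0.6565 -0.0694  0.0442]
stop-x out [ 0.5326 -0.0835  0.0502] [ 0.5326 -0.0845  0.0442]
knob [ 0.4666 -0.353   0.06  ] disc [ 0.4641 -0.3532  0.018 ]
vialcaps [ 0.5976 -0.239   0.055 ] [ 0.4377 -0.1833  0.055 ]
pinks knobs [array([ 0.5486, -0.3016,  0.06  ]), array([ 0.5531, -0.4002,  0.06  ]), array([ 0.4354, -0.2641,  0.06  ]), array([ 0.3759, -0.3653,  0.06  ])]
```

```bash
python3 - <<'E'
import pickle,cv2,numpy as np
from h import *
D=pickle.load(open("c0.pkl","rb"))
s=D["scene"]["frame"][:,:,::-1];t=D["top"]["frame"][:,:,::-1]
a=cv2.resize(s[0:120,190:310],None,fx=4.8,fy=4.8,interpolation=cv2.INTER_CUBIC)
cv2.imwrite("pics/s_grip.png",a)
T=D["top"];S=D["scene"]
print("tcp proj",proj(S,(.151,.606,.221)),proj(T,(.151,.606,.221)))
print("bottle",tri((T,S),((51,156),(338,92))).round(3), "stand base scene",atz(S,(230,104),0).round(3),"beaker",atz(S,(283,124),0).round(3))
E
```

```text
tcp proj [242.19912668  57.97123184] [-10.55042919 362.49127584]
bottle [0.597 0.493 0.203] stand base scene [0.073 0.614 0.   ] beaker [0.371 0.551 0.   ]
```

View pics/s_grip.png

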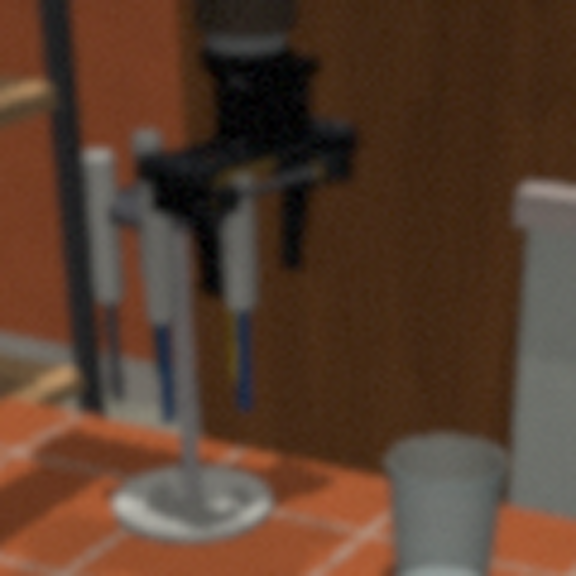

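The crop shows a pipette stand just to the −x side of the gripper, with its base at crop (190,500), so I move away from it along +x/−y first. The bottle and beaker are clear of the path.

Emit:
servo_tool:
  deltas:
    - {"slide": [0.6, 0.4, 0], "spin": 0}
    - {"slide": [1, 0.72, 0], "spin": 0}
    - {"slide": [1, 0.72, 0], "spin": 0}
    - {"slide": [1, 0.72, 0], "spin": 0}
    - {"slide": [1, 0.72, 0], "spin": 0}
    - {"slide": [1, 0.72, 0], "spin": 0}
    - {"slide": [1, 0.72, 0], "spin": 0}
    - {"slide": [1, 0.72, 0], "spin": 0}
    - {"slide": [1, 0.72, 0], "spin": 0}
    - {"slide": [1, 0.72, 0], "spin": 0}
  gripper: 255

```text
time_s: 1.15
tcp_pos: [0.3485, 0.3664, 0.2193]
ee_rot: [[0.971, -0.238, -0.003], [-0.238, -0.971, -0.009], [-0.0, 0.009, -1.0]]
wrist_force: [0.8, 0.3, 0.4]
gripper_width: 0.17
```

Emit:
servo_tool:
  deltas:
    - {"slide": [1, 0.72, 0], "spin": 0}
    - {"slide": [1, 0.72, 0], "spin": 0}
    - {"slide": [1, 0.72, 0], "spin": 0}
    - {"slide": [1, 0.72, 0], "spin": 0}
    - {"slide": [1, 0.72, 0], "spin": 0}
    - {"slide": [1, 0.72, 0], "spin": 0}
    - {"slide": [1, 0.72, 0], "spin": 0}
    - {"slide": [1, 0.72, 0], "spin": 0}
    - {"slide": [1, 0.72, 0], "spin": 0}
    - {"slide": [0.5, 0.35, 0], "spin": 0}

```text
time_s: 2.15
tcp_pos: [0.5422, 0.1221, 0.22]
ee_rot: [[0.97, -0.244, -0.006], [-0.244, -0.97, -0.011], [-0.004, 0.012, -1.0]]
wrist_force: [-1.4, -0.4, 0.3]
gripper_width: 0.004
```

Emit:
servo_tool:
  deltas:
    - {"slide": [0, 0, 0], "spin": -1}
    - {"slide": [0, 0, 0], "spin": -1}
    - {"slide": [0, 0, 0], "spin": -0.75}
    - {"slide": [0, 0, 0], "spin": 0}

```text
time_s: 2.55
tcp_pos: [0.5416, 0.1154, 0.2186]
ee_rot: [[0.99, 0.143, -0.01], [0.143, -0.99, -0.012], [-0.012, 0.011, -1.0]]
wrist_force: [-0.8, -0.7, 0.6]
gripper_width: -0.001
```

```bash
cat > cap.py <<'E'
import sys,cv2,pickle,numpy as np
from station import sense,optics
tag=sys.argv[1]
for n in sys.argv[2:]:
    c=optics.capture(n); pickle.dump(c,open(f"{n}_{tag}.pkl","wb"))
    cv2.imwrite(f"pics/{n}_{tag}.png",cv2.resize(c["frame"][:,:,::-1],None,fx=1.5,fy=1.5,interpolation=cv2.INTER_CUBIC))
s=sense();print(round(s["time_s"],2),np.round(s["tcp_pos"],4),np.round(s["wrist_force"],2))
E
python3 cap.py a wrist
```

```text
2.6 [0.5415 0.1155 0.2186] [ 0.07 -0.11 -0.49]
```

View pics/wrist_a.png

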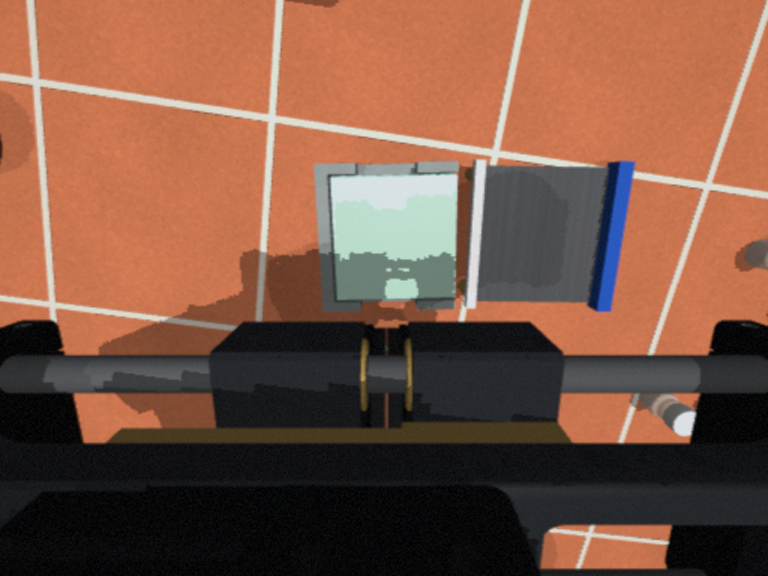

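The wrist view shows the plate (corners ≈ (330,175), (457,175), (457,299), (334,300)), the pale sill at x≈475, and the stop's inner edge from (611,163) to (590,308). I'll use it to cross-check the top view.

```bash
python3 - <<'E'
import pickle,numpy as np
from h import *
W=pickle.load(open("wrist_a.pkl","rb"))
g=lambda u:(np.array(u)+.5)/1.5-.5
q=[atz(W,g(u),.051) for u in ((330,175),(457,175),(457,299),(334,300))]
print(np.round(q,4),np.mean(q,0).round(4)); print([np.linalg.norm(q[i]-q[i-1]).round(4) for i in range(4)])
for n,u,z in (("sill",(474,160),.044),("sill",(467,307),.044),("stop",(611,163),.05),("stop",(590,309),.05),("so",(634,162),.05),("so",(609,311),.05)): print(n,atz(W,g(u),z).round(4))
E
```

```text
[[0.6094 0.1686 0.051 ]
 [0.6238 0.0695 0.051 ]
 [0.5236 0.0503 0.051 ]
 [0.508  0.1542 0.051 ]] [0.5662 0.1106 0.051 ]
[np.float64(0.1024), np.float64(0.1001), np.float64(0.102), np.float64(0.105)]
sill [0.6374 0.057  0.044 ]
sill [0.5159 0.0386 0.044 ]
stop [ 0.6502 -0.0493  0.05  ]
stop [ 0.5307 -0.0659  0.05  ]
so [ 0.6536 -0.0672  0.05  ]
so [ 0.5313 -0.0828  0.05  ]
```

Emit:
servo_tool:
  deltas:
    - {"slide": [0.5, 0.18, 0.3], "spin": 0}
    - {"slide": [0.5, 0.18, 0.8], "spin": 0}
    - {"slide": [0, 0, 1], "spin": 0}
    - {"slide": [0, 0, 1], "spin": 0}
    - {"slide": [0, 0, 1], "spin": 0}
    - {"slide": [0, 0, 0.7], "spin": 0}
    - {"slide": [0, 0, 0.4], "spin": 0}
    - {"slide": [0, 0, 0.2], "spin": 0}
    - {"slide": [0, 0, 0], "spin": 0}

```text
time_s: 3.5
tcp_pos: [0.5718, 0.1061, 0.0759]
ee_rot: [[0.992, 0.127, -0.008], [0.127, -0.992, -0.012], [-0.009, 0.011, -1.0]]
wrist_force: [0.3, -0.3, 0.6]
gripper_width: 0.001
```

```bash
python3 cap.py b scene
```

```text
3.55 [0.5722 0.1062 0.0765] [0.38 0.58 0.04]
```

View pics/scene_b.png

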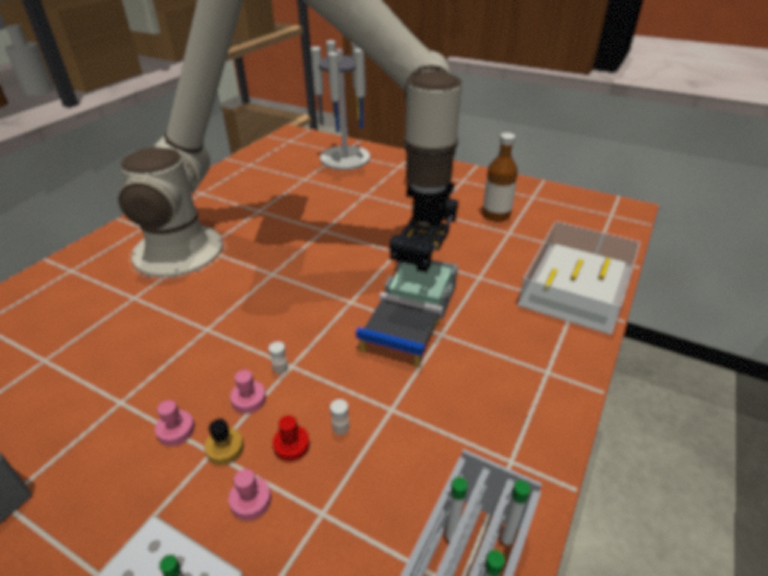

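Emit:
servo_tool:
  deltas:
    - {"slide": [-0.14, -0.18, 0], "spin": 0}
    - {"slide": [0, 0, 0.08], "spin": 0}
    - {"slide": [0, 0, 0.08], "spin": 0}
    - {"slide": [0, 0, 0.08], "spin": 0}
    - {"slide": [0, 0, 0.08], "spin": 0}
    - {"slide": [0, 0, 0.04], "spin": 0}
    - {"slide": [0, 0, 0.024], "spin": 0}
    - {"slide": [0, 0, 0.024], "spin": 0}

```text
time_s: 4.35
tcp_pos: [0.5699, 0.1117, 0.0692]
ee_rot: [[0.992, 0.128, 0.001], [0.128, -0.992, -0.009], [-0.001, 0.009, -1.0]]
wrist_force: [-0.5, 0.4, -0.5]
gripper_width: 0.003
```

Emit:
servo_tool:
  deltas:
    - {"slide": [0, 0, 0.024], "spin": 0}
    - {"slide": [0, 0, 0.024], "spin": 0}
    - {"slide": [0, 0, 0.024], "spin": 0}
    - {"slide": [0, 0, 0.024], "spin": 0}

```text
time_s: 4.75
tcp_pos: [0.57, 0.1116, 0.0665]
ee_rot: [[0.992, 0.128, 0.0], [0.128, -0.992, -0.009], [-0.001, 0.009, -1.0]]
wrist_force: [-0.4, 0.3, -0.1]
gripper_width: 0.012
```

Emit:
servo_tool:
  deltas:
    - {"slide": [0, 0, 0.024], "spin": 0}
    - {"slide": [0, 0, 0.024], "spin": 0}
    - {"slide": [0, 0, 0.024], "spin": 0}
    - {"slide": [0, 0, 0.024], "spin": 0}
    - {"slide": [0, 0, 0.024], "spin": 0}
    - {"slide": [0, 0, 0.024], "spin": 0}

```text
time_s: 5.35
tcp_pos: [0.57, 0.1116, 0.0627]
ee_rot: [[0.992, 0.128, 0.001], [0.128, -0.992, -0.009], [-0.001, 0.009, -1.0]]
wrist_force: [-0.1, 0.0, 0.4]
gripper_width: 0.004
```

Emit:
servo_tool:
  deltas:
    - {"slide": [0, 0, 0.022], "spin": 0}
    - {"slide": [0, 0, 0.022], "spin": 0}
    - {"slide": [0, 0, 0.022], "spin": 0}
    - {"slide": [0, 0, 0.022], "spin": 0}
    - {"slide": [0, 0, 0.022], "spin": 0}
    - {"slide": [0, 0, 0.022], "spin": 0}

```text
time_s: 5.95
tcp_pos: [0.57, 0.1116, 0.0591]
ee_rot: [[0.992, 0.128, 0.001], [0.128, -0.992, -0.009], [-0.001, 0.009, -1.0]]
wrist_force: [0.4, 0.2, 0.1]
gripper_width: 0.007
```

Emit:
servo_tool:
  deltas:
    - {"slide": [0, 0, 0.022], "spin": 0}
    - {"slide": [0, 0, 0.022], "spin": 0}
    - {"slide": [0, 0, 0.022], "spin": 0}
    - {"slide": [0, 0, 0.022], "spin": 0}

```text
time_s: 6.35
tcp_pos: [0.57, 0.1115, 0.0567]
ee_rot: [[0.992, 0.128, 0.001], [0.128, -0.992, -0.009], [-0.001, 0.009, -1.0]]
wrist_force: [0.0, 0.9, -0.0]
gripper_width: 0.005
```

Emit:
servo_tool:
  deltas:
    - {"slide": [0, 0, 0.02], "spin": 0}
    - {"slide": [0, 0, 0.02], "spin": 0}
    - {"slide": [0, 0, 0.02], "spin": 0}
    - {"slide": [0, 0, 0.02], "spin": 0}

```text
time_s: 6.75
tcp_pos: [0.57, 0.1115, 0.0545]
ee_rot: [[0.992, 0.128, 0.001], [0.128, -0.992, -0.009], [-0.001, 0.009, -1.0]]
wrist_force: [-0.7, 0.4, -1.3]
gripper_width: 0.004
```

Emit:
servo_tool:
  deltas:
    - {"slide": [0, 0, 0.02], "spin": 0}
    - {"slide": [0, 0, 0.02], "spin": 0}
    - {"slide": [0, 0, 0.02], "spin": 0}

```text
time_s: 7.05
tcp_pos: [0.57, 0.1115, 0.0528]
ee_rot: [[0.992, 0.128, 0.001], [0.128, -0.992, -0.009], [-0.001, 0.009, -1.0]]
wrist_force: [-0.5, 0.8, 0.1]
gripper_width: 0.004
```

Emit:
servo_tool:
  deltas:
    - {"slide": [0, 0, 0.02], "spin": 0}
    - {"slide": [0, 0, 0.02], "spin": 0}
    - {"slide": [0, 0, 0.02], "spin": 0}

```text
time_s: 7.35
tcp_pos: [0.5701, 0.1115, 0.0522]
ee_rot: [[0.992, 0.128, 0.001], [0.128, -0.992, -0.009], [-0.0, 0.009, -1.0]]
wrist_force: [-2.5, 0.2, 4.5]
gripper_width: 0.008
```

Emit:
servo_tool:
  deltas:
    - {"slide": [0, 0, 0.02], "spin": 0}
    - {"slide": [0, 0, 0.02], "spin": 0}

```text
time_s: 7.55
tcp_pos: [0.5701, 0.1115, 0.0522]
ee_rot: [[0.992, 0.129, 0.001], [0.129, -0.992, -0.009], [-0.0, 0.009, -1.0]]
wrist_force: [-2.3, 0.0, 5.7]
gripper_width: 0.005
```

Contact is at z = 0.0522 with 5.7 N. Start sliding.

Emit:
servo_tool:
  deltas:
    - {"slide": [0, 0.04, 0.02], "spin": 0}
    - {"slide": [0.002, 0.07, 0.02], "spin": 0}
    - {"slide": [0.003, 0.1, 0.02], "spin": 0}
    - {"slide": [0.004, 0.1, 0.02], "spin": 0}
    - {"slide": [0.004, 0.1, 0.02], "spin": 0}

```text
time_s: 8.05
tcp_pos: [0.5748, 0.1033, 0.0522]
ee_rot: [[0.991, 0.13, 0.009], [0.13, -0.991, -0.005], [0.008, 0.006, -1.0]]
wrist_force: [-1.5, 3.0, 5.2]
gripper_width: 0.007
```

```bash
python3 cap.py c wrist; python3 - <<'E'
import cv2
i=cv2.imread("pics/wrist_c.png"); cv2.imwrite("pics/wc.png",i[150:450,150:700])
E
```

```text
8.1 [0.575  0.103  0.0522] [-2.02  1.84  5.55]
```

View pics/wrist_c.png

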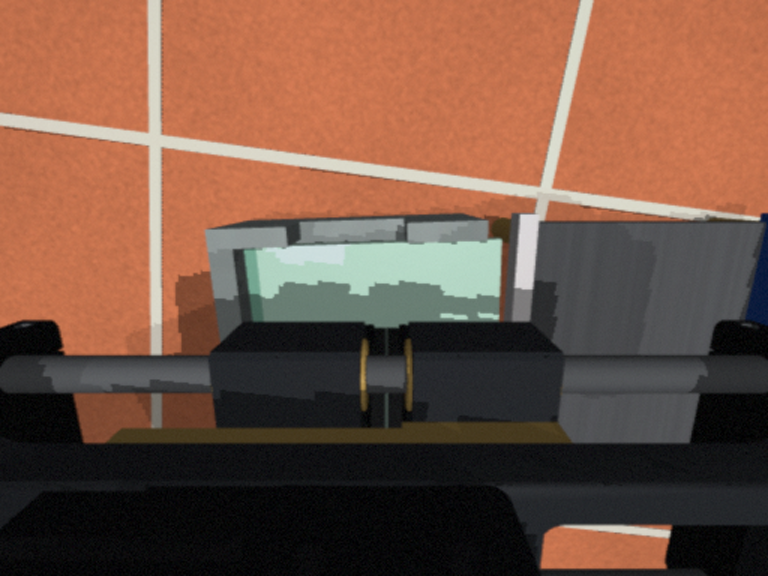

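The wrist view shows the top plate has moved about 7 mm: the next plate's strip is visible at x 245–262, and the far edge is close to the +x flank at y≈240. The TCP drifts outward while pressing, so I add a −x bias.

Emit:
servo_tool:
  deltas:
    - {"slide": [-0.03, 0.1, 0.02], "spin": 0}
    - {"slide": [-0.03, 0.1, 0.02], "spin": 0}
    - {"slide": [-0.03, 0.12, 0.02], "spin": 0}
    - {"slide": [-0.03, 0.12, 0.02], "spin": 0}
    - {"slide": [-0.03, 0.12, 0.02], "spin": 0}
    - {"slide": [-0.03, 0.12, 0.02], "spin": 0}

```text
time_s: 8.7
tcp_pos: [0.5776, 0.0875, 0.0523]
ee_rot: [[0.991, 0.132, 0.021], [0.132, -0.991, 0.0], [0.021, 0.003, -1.0]]
wrist_force: [-0.4, 2.4, 5.4]
gripper_width: 0.005
```

Emit:
servo_tool:
  deltas:
    - {"slide": [-0.03, 0.16, 0.016], "spin": 0}
    - {"slide": [-0.03, 0.2, 0.016], "spin": 0}
    - {"slide": [-0.03, 0.2, 0.016], "spin": 0}
    - {"slide": [-0.03, 0.2, 0.016], "spin": 0}
    - {"slide": [-0.03, 0.2, 0.016], "spin": 0}

```text
time_s: 9.2
tcp_pos: [0.5812, 0.0634, 0.0523]
ee_rot: [[0.991, 0.133, 0.03], [0.133, -0.991, 0.003], [0.03, 0.001, -1.0]]
wrist_force: [-0.3, 0.8, 5.4]
gripper_width: 0.006
```

Emit:
servo_tool:
  deltas:
    - {"slide": [-0.05, 0.24, 0.012], "spin": 0}
    - {"slide": [-0.05, 0.24, 0.012], "spin": 0}
    - {"slide": [-0.05, 0.24, 0.012], "spin": 0}
    - {"slide": [-0.05, 0.2, 0.016], "spin": 0}

```text
time_s: 9.6
tcp_pos: [0.5812, 0.0383, 0.0516]
ee_rot: [[0.99, 0.133, 0.034], [0.133, -0.991, 0.004], [0.035, 0.0, -0.999]]
wrist_force: [1.1, 1.6, 5.3]
gripper_width: 0.003
```

```bash
python3 cap.py d wrist scene; python3 - <<'E'
import cv2,pickle
f=pickle.load(open("scene_d.pkl","rb"))["frame"][:,:,::-1]
cv2.imwrite("pics/sd.png",cv2.resize(f[150:250,225:325],None,fx=5.8,fy=5.8,interpolation=cv2.INTER_CUBIC))
E
```

```text
9.7 [0.581  0.0377 0.0515] [ 1.43 -1.54  3.66]
```

View pics/wrist_d.png

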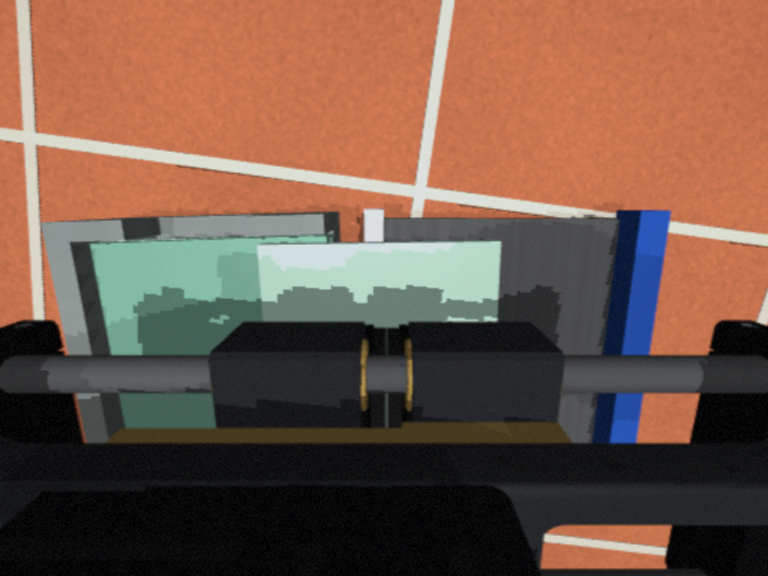

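View pics/sd.png

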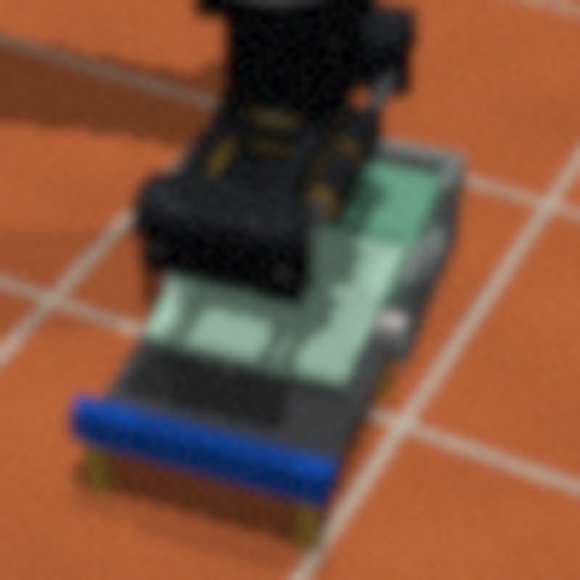

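Wrist view: plate front edge at x≈500, stop edge at ≈614, so about 47 mm are left. The next plate still sits in place in the cassette. The plate is about 2 mm too far toward +x, so I keep a small −x bias.

Emit:
servo_tool:
  deltas:
    - {"slide": [-0.035, 0.16, 0.024], "spin": 0}
    - {"slide": [-0.035, 0.16, 0.024], "spin": 0}
    - {"slide": [-0.035, 0.16, 0.024], "spin": 0}
    - {"slide": [-0.035, 0.16, 0.024], "spin": 0}

```text
time_s: 10.1
tcp_pos: [0.5814, 0.0208, 0.0498]
ee_rot: [[0.99, 0.134, 0.038], [0.134, -0.991, 0.005], [0.038, 0.001, -0.999]]
wrist_force: [0.9, 1.4, 5.7]
gripper_width: 0.006
```

Emit:
servo_tool:
  deltas:
    - {"slide": [-0.03, 0.16, 0.024], "spin": 0}
    - {"slide": [-0.03, 0.16, 0.024], "spin": 0}
    - {"slide": [-0.03, 0.16, 0.024], "spin": 0}
    - {"slide": [-0.03, 0.14, 0.024], "spin": 0}

```text
time_s: 10.5
tcp_pos: [0.5821, 0.0045, 0.0484]
ee_rot: [[0.99, 0.135, 0.042], [0.135, -0.991, 0.005], [0.042, 0.0, -0.999]]
wrist_force: [-0.2, 2.2, 6.4]
gripper_width: 0.007
```

```bash
python3 cap.py e wrist
```

```text
10.55 [0.582  0.004  0.0484] [1.21 0.66 6.01]
```

View pics/wrist_e.png

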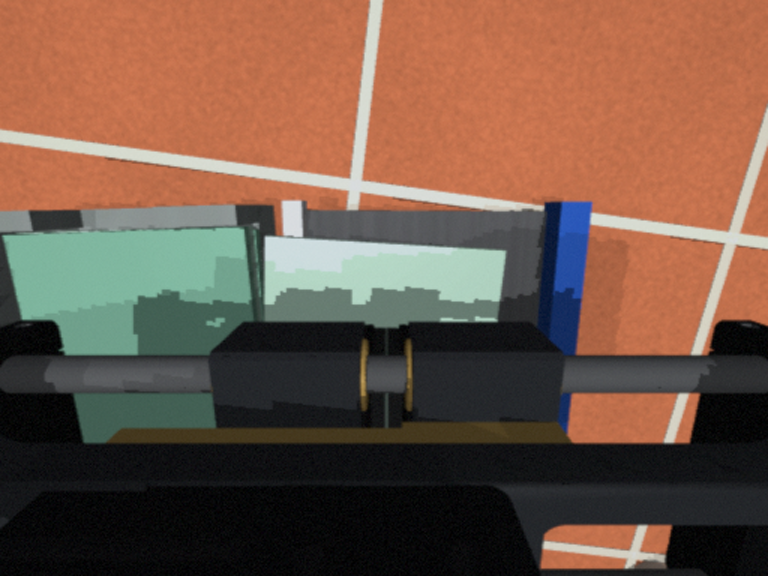

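Emit:
servo_tool:
  deltas:
    - {"slide": [-0.025, 0.12, 0.024], "spin": 0}
    - {"slide": [-0.025, 0.12, 0.024], "spin": 0}
    - {"slide": [-0.025, 0.1, 0.024], "spin": 0}
    - {"slide": [-0.025, 0.08, 0.024], "spin": 0}

```text
time_s: 10.95
tcp_pos: [0.5822, -0.0071, 0.0477]
ee_rot: [[0.99, 0.136, 0.045], [0.136, -0.991, 0.006], [0.045, 0.0, -0.999]]
wrist_force: [1.2, 1.7, 7.6]
gripper_width: 0.005
```

```bash
python3 cap.py f wrist
```

```text
11.0 [ 0.5821 -0.0073  0.0477] [-0.01  0.51  7.34]
```

View pics/wrist_f.png

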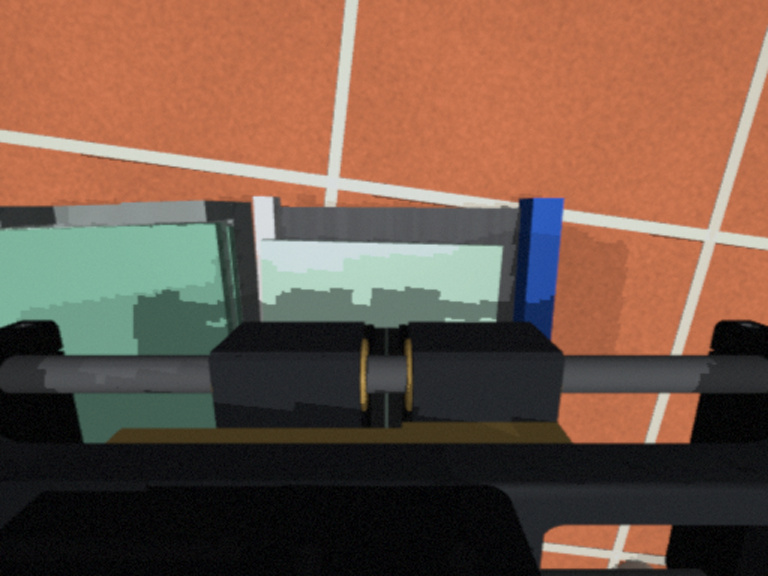

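About 6 mm remain to the stop (front edge x≈503, stop ≈519). I finish slowly.

Emit:
servo_tool:
  deltas:
    - {"slide": [-0.02, 0.08, 0.018], "spin": 0}
    - {"slide": [-0.02, 0.08, 0.018], "spin": 0}
    - {"slide": [-0.02, 0.08, 0.02], "spin": 0}
    - {"slide": [-0.02, 0.06, 0.022], "spin": 0}

```text
time_s: 11.4
tcp_pos: [0.5808, -0.0155, 0.0462]
ee_rot: [[0.99, 0.136, 0.044], [0.136, -0.991, 0.006], [0.045, -0.0, -0.999]]
wrist_force: [-0.3, 0.1, -0.5]
gripper_width: 0.006
```

```bash
python3 cap.py g wrist
```

```text
11.45 [ 0.5802 -0.0158  0.0457] [ 0.25 -0.87  0.46]
```

View pics/wrist_g.png

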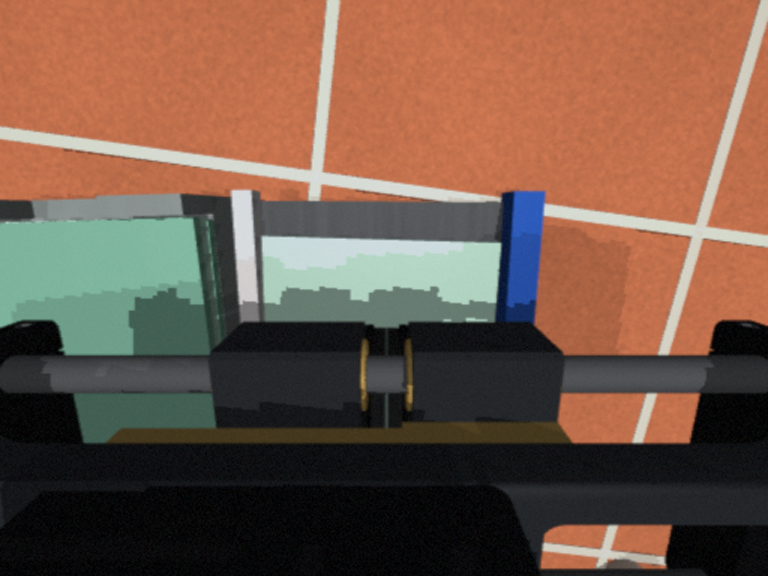

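The plate has dropped behind the sill and the fingers are clear of it. I follow it down to seat it.

Emit:
servo_tool:
  deltas:
    - {"slide": [-0.01, 0, 0.022], "spin": 0}
    - {"slide": [-0.01, 0, 0.022], "spin": 0}
    - {"slide": [-0.01, 0, 0.022], "spin": 0}
    - {"slide": [-0.01, 0, 0.022], "spin": 0}

```text
time_s: 11.85
tcp_pos: [0.578, -0.0165, 0.0432]
ee_rot: [[0.99, 0.136, 0.04], [0.136, -0.991, 0.005], [0.04, 0.001, -0.999]]
wrist_force: [-0.7, 1.5, 6.9]
gripper_width: 0.002
```

Emit:
servo_tool:
  deltas:
    - {"slide": [-0.01, 0, 0.022], "spin": 0}
    - {"slide": [-0.01, 0, 0.022], "spin": 0}
    - {"slide": [-0.01, 0, 0.022], "spin": 0}

```text
time_s: 12.15
tcp_pos: [0.578, -0.0166, 0.0432]
ee_rot: [[0.99, 0.137, 0.041], [0.137, -0.991, 0.004], [0.041, 0.002, -0.999]]
wrist_force: [-1.4, 1.1, 5.2]
gripper_width: 0.007
```

Emit:
servo_tool:
  deltas:
    - {"slide": [-0.02, 0.06, 0.02], "spin": 0}
    - {"slide": [-0.02, 0.08, 0.02], "spin": 0}
    - {"slide": [-0.02, 0.08, 0.02], "spin": 0}
    - {"slide": [-0.02, 0.08, 0.02], "spin": 0}
    - {"slide": [-0.02, 0.08, 0.02], "spin": 0}

```text
time_s: 12.65
tcp_pos: [0.5798, -0.0244, 0.0432]
ee_rot: [[0.989, 0.14, 0.048], [0.14, -0.99, 0.006], [0.048, 0.0, -0.999]]
wrist_force: [-1.3, 2.9, 5.4]
gripper_width: 0.004
```

```bash
python3 cap.py i wrist
```

```text
12.7 [ 0.5798 -0.0246  0.0432] [0.03 2.19 5.76]
```

View pics/wrist_i.png

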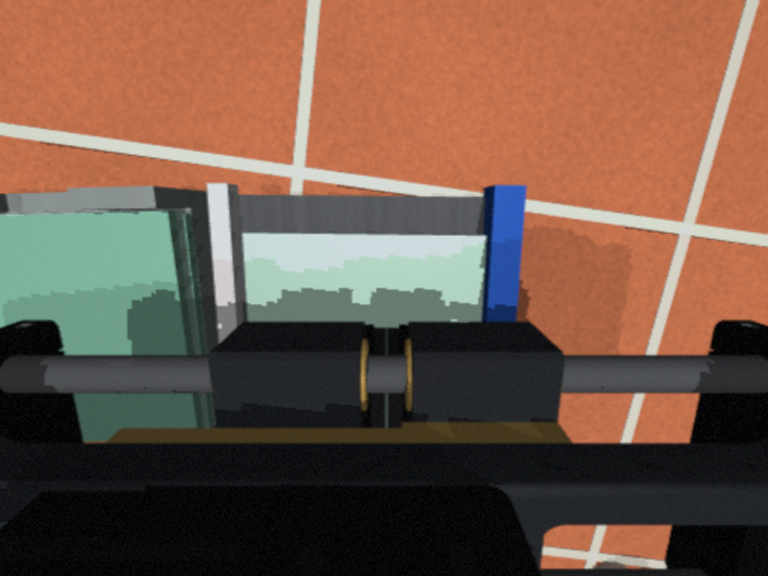

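Emit:
servo_tool:
  deltas:
    - {"slide": [-0.02, 0.08, 0.018], "spin": 0}
    - {"slide": [-0.02, 0.08, 0.018], "spin": 0}
    - {"slide": [-0.02, 0.08, 0.018], "spin": 0}

```text
time_s: 13.0
tcp_pos: [0.5809, -0.0296, 0.0433]
ee_rot: [[0.989, 0.141, 0.052], [0.141, -0.99, 0.008], [0.053, -0.0, -0.999]]
wrist_force: [-0.6, 2.5, 5.9]
gripper_width: 0.006
```

Emit:
servo_tool:
  deltas:
    - {"slide": [0, -0.02, -0.06], "spin": 0}
    - {"slide": [0, 0, -0.2], "spin": 0}
    - {"slide": [0, 0, -0.8], "spin": 0}
    - {"slide": [0, 0, -1], "spin": 0}
    - {"slide": [-1, 0, -1], "spin": 0}
    - {"slide": [-1, 0, -1], "spin": 0}
    - {"slide": [-1, 0.5, -0.5], "spin": 0}
    - {"slide": [-1, 1, 0], "spin": 0}
    - {"slide": [-0.5, 1, 0], "spin": 0}
    - {"slide": [0, 1, 0], "spin": 0}
  gripper: 255

```text
time_s: 14.0
tcp_pos: [0.4664, -0.1344, 0.1528]
ee_rot: [[0.989, 0.144, 0.038], [0.144, -0.99, 0.006], [0.038, -0.0, -0.999]]
wrist_force: [-0.8, 0.5, -0.1]
gripper_width: 0.005
```

```bash
python3 cap.py j top scene; python3 - <<'E'
import cv2,pickle
f=pickle.load(open("top_j.pkl","rb"))["frame"][:,:,::-1]
cv2.imwrite("pics/tj.png",cv2.resize(f[130:220,190:310],None,fx=6.6,fy=6.6,interpolation=cv2.INTER_CUBIC))
E
```

```text
14.1 [ 0.4679 -0.1355  0.1525] [-0.12  0.75 -0.95]
```

View pics/tj.png

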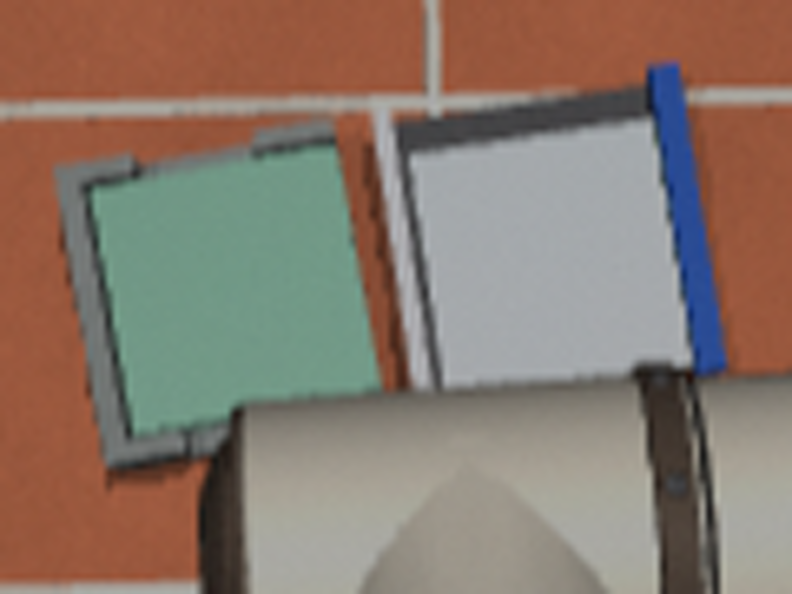

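View pics/scene_j.png

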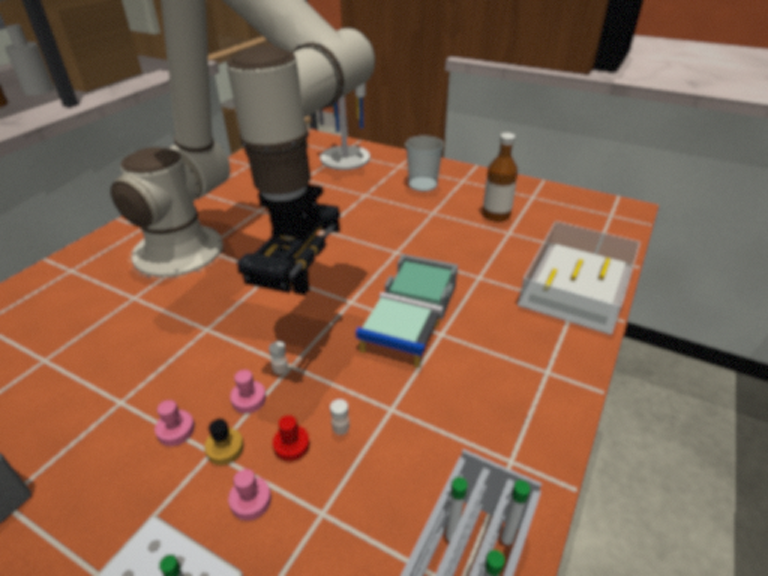

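The top crop shows the plate lying behind the sill, its front edge along the blue stop. plate_next's corners are where they were before. Now to the weight.

Emit:
servo_tool:
  deltas:
    - {"slide": [-0.16, 1, 0], "spin": 0}
    - {"slide": [-0.16, 1, 0], "spin": 0}
    - {"slide": [-0.16, 1, 0], "spin": 0}
    - {"slide": [-0.16, 1, 0], "spin": 0}
    - {"slide": [-0.16, 1, 0], "spin": 0}
    - {"slide": [-0.16, 1, 0], "spin": 0}
    - {"slide": [-0.16, 0.6, 0], "spin": 0}
    - {"slide": [0, 0, 0], "spin": 1}
    - {"slide": [0, 0, 0], "spin": 1}
    - {"slide": [0, 0, 0], "spin": 0}
  gripper: 60

```text
time_s: 15.1
tcp_pos: [0.4608, -0.3048, 0.1468]
ee_rot: [[0.989, -0.146, 0.026], [-0.147, -0.989, 0.01], [0.024, -0.013, -1.0]]
wrist_force: [0.4, 0.3, 0.2]
gripper_width: 0.747
```

```bash
python3 cap.py k wrist top; python3 - <<'E'
import pickle,numpy as np,cv2
from h import *
T=pickle.load(open("top_j.pkl","rb"));S=pickle.load(open("scene_j.pkl","rb"))
t=lambda u:(np.array(u)+.5)/6.6-.5+np.array((190,130))
for u in ((657,118),(410,152),(692,367),(551,259)):print(atz(T,t(u),.043).round(4))
f=pickle.load(open("top_k.pkl","rb"))["frame"][:,:,::-1]
cv2.imwrite("pics/tk.png",cv2.resize(f[130:220,190:310],None,fx=6.6,fy=6.6,interpolation=cv2.INTER_CUBIC))
E
```

```text
15.2 [ 0.4609 -0.3047  0.147 ] [-0.07  0.32  0.2 ]
[ 0.6346 -0.0596  0.043 ]
[0.6229 0.0395 0.043 ]
[ 0.5342 -0.0707  0.043 ]
[ 0.5786 -0.0158  0.043 ]
```

View pics/wrist_k.png

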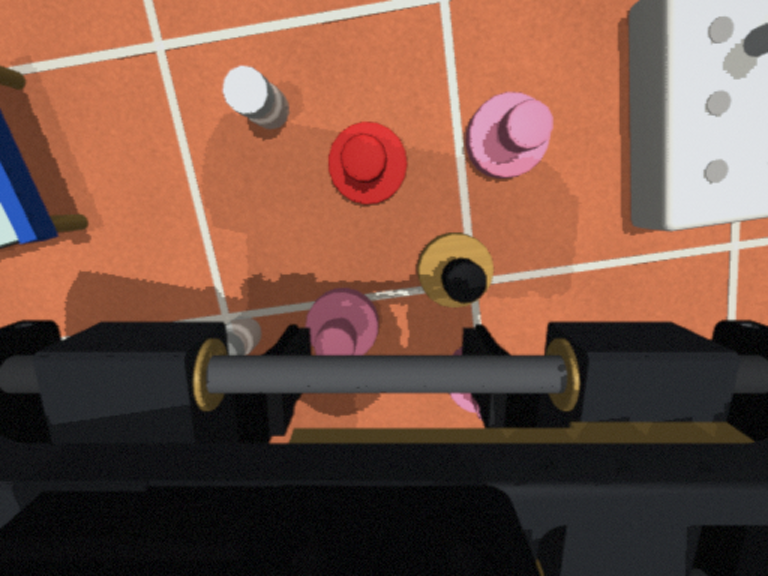

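View pics/tk.png

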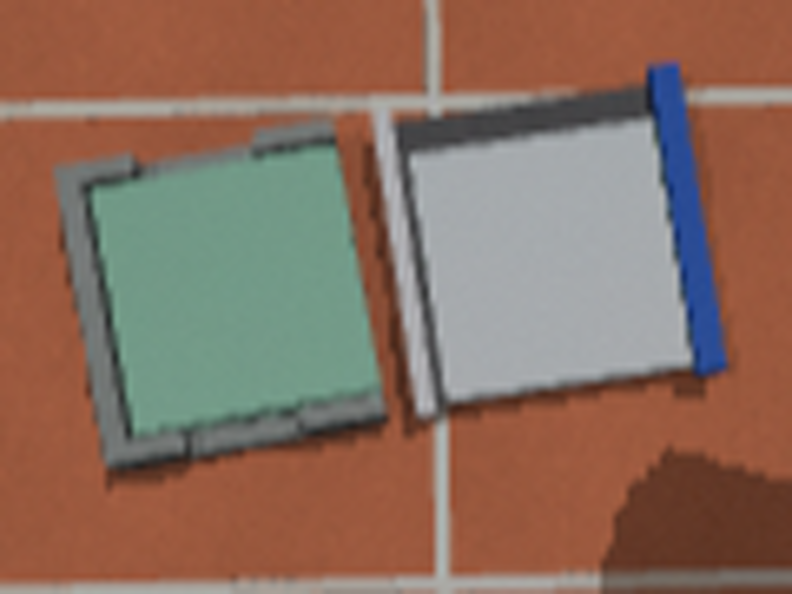

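The wrist view confirms the brass weight with the black knob at (463,280). The clear top crop, however, shows the plate off-centre sideways: its near edge sits almost at the near ends of the stop and sill. I'll quantify that before going on.

```bash
python3 - <<'E'
import pickle,cv2,numpy as np
f=pickle.load(open("top_k.pkl","rb"))["frame"][:,:,::-1]
cv2.imwrite("pics/tk2.png",cv2.resize(f[132:202,242:306],None,fx=8.5,fy=8.5,interpolation=cv2.INTER_CUBIC))
E
```

```text
(no output)
```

View pics/tk2.png

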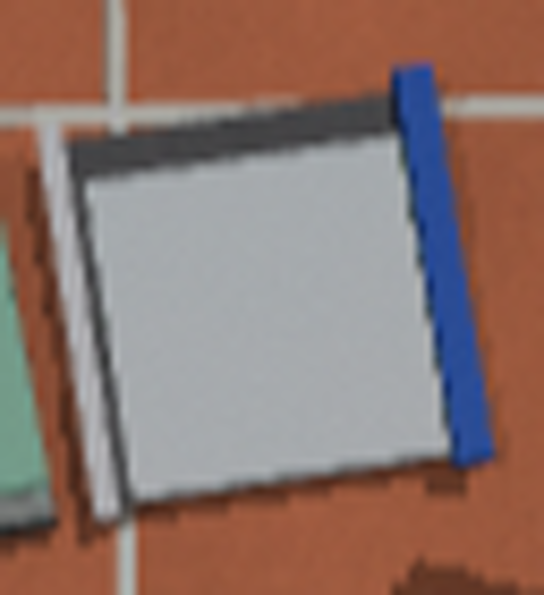

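```bash
python3 - <<'E'
import pickle,numpy as np
from h import *
T=pickle.load(open("top_k.pkl","rb"))
t=lambda u,z:atz(T,(np.array(u)+.5)/8.5-.5+np.array((242,132)),z)[:2]
p=[t(u,.0432) for u in ((86,182),(398,136),(450,452),(132,500))]
s1,s2=t((393,70),.05),t((457,466),.05)
o1,o2=t((38,126),.044),t((95,520),.044)
print("sizes",[np.linalg.norm(p[i]-p[i-1]).round(4) for i in range(4)],np.linalg.norm(s1-s2),np.linalg.norm(o1-o2))
a=lambda d:np.degrees(np.arctan2(d[1],d[0])).round(2)
print("ang stop",a(s1-s2),"sill",a(o1-o2),"axis",a((s1+s2)/2-(o1+o2)/2)+90,"plate",a(p[1]-p[2]),a(p[0]-p[3]),a(p[1]-p[0])+90,a(p[2]-p[3])+90)
th=np.radians((a(s1-s2)+a(o1-o2))/2); u=np.array([np.cos(th),np.sin(th)]);x=np.array([u[1],-u[0]])
O=((s1+s2)/2-.05*x+(o1+o2)/2+.062*x)/2; c=np.mean(p,0)
print("origin",O,"plate",c,"x,lat",(c-O)@x,(c-O)@u, "axis x",x)
for n,q,w in (("pl front",p[1],p[2]),("rear",p[0],p[3])):print(n,[((k-O)@x).round(4) for k in (q,w)],[((k-O)@u).round(4) for k in (q,w)])
E
```

```text
sizes [np.float64(0.1001), np.float64(0.098), np.float64(0.0999), np.float64(0.0992)] 0.12452682561605184 0.12404054792339893
ang stop 7.48 sill 7.03 axis 7.170000000000002 plate 7.65 6.98 7.290000000000006 7.400000000000006
origin [ 0.58582862 -0.01482755] plate [ 0.57852673 -0.01541267] x,lat -0.0003416865472817506 -0.007317322488504524 axis x [ 0.12628554 -0.99199393]
pl front [np.float64(0.0486), np.float64(0.0493)] [np.float64(0.0427), np.float64(-0.0572)]
rear [np.float64(-0.0494), np.float64(-0.0499)] [np.float64(0.0426), np.float64(-0.0574)]
```

The plate is square to the stop and against it (longitudinal error 0.3 mm), but 7 mm off sideways. I'll go back and slide it along the stop before fetching the weight.

Emit:
servo_tool:
  deltas:
    - {"slide": [0, 0, 0], "spin": -1}
    - {"slide": [0, 0, 0], "spin": -0.96}
    - {"slide": [0.55, -1, 0], "spin": 0}
    - {"slide": [0.55, -1, 0], "spin": 0}
    - {"slide": [0.55, -1, 0], "spin": 0}
    - {"slide": [0.55, -1, 0], "spin": 0}
    - {"slide": [0.55, -1, 0], "spin": 0}
    - {"slide": [0.55, -1, 0], "spin": 0}
    - {"slide": [0.55, -1, 0], "spin": 0}
    - {"slide": [0.55, -1, 0], "spin": 0}
  gripper: 255

```text
time_s: 16.2
tcp_pos: [0.5395, -0.0804, 0.1508]
ee_rot: [[0.986, 0.167, 0.024], [0.167, -0.986, 0.01], [0.025, -0.006, -1.0]]
wrist_force: [0.7, 0.4, 0.3]
gripper_width: 0.019
```

Emit:
servo_tool:
  deltas:
    - {"slide": [0.9, -1, 0.5], "spin": 0.2}
    - {"slide": [0.8, -0.9, 0.8], "spin": 0.1}
    - {"slide": [0.1, -0.1, 0.8], "spin": 0}
    - {"slide": [0, 0, 0.6], "spin": 0}
    - {"slide": [0, 0, 0.4], "spin": 0}
    - {"slide": [0, 0, 0.1], "spin": 0}
    - {"slide": [0, 0, 0], "spin": 0}

```text
time_s: 16.9
tcp_pos: [0.5815, -0.0134, 0.0711]
ee_rot: [[0.988, 0.149, 0.028], [0.149, -0.989, 0.011], [0.029, -0.006, -1.0]]
wrist_force: [-0.2, 0.1, -0.0]
gripper_width: 0.005
```

Emit:
servo_tool:
  deltas:
    - {"slide": [-0.06, 0.05, 0.15], "spin": 0.15}
    - {"slide": [-0.06, 0.05, 0.15], "spin": 0}
    - {"slide": [0, 0, 0.15], "spin": 0}
    - {"slide": [0, 0, 0.12], "spin": 0}
    - {"slide": [0, 0, 0.06], "spin": 0}
    - {"slide": [0, 0, 0.03], "spin": 0}
    - {"slide": [0, 0, 0.02], "spin": 0}

```text
time_s: 17.6
tcp_pos: [0.5804, -0.0172, 0.0555]
ee_rot: [[0.991, 0.127, 0.033], [0.126, -0.992, 0.011], [0.034, -0.007, -0.999]]
wrist_force: [0.4, -0.1, -0.1]
gripper_width: 0.004
```

Emit:
servo_tool:
  deltas:
    - {"slide": [0, 0, 0.08], "spin": 0}
    - {"slide": [0, 0, 0.08], "spin": 0}
    - {"slide": [0, 0, 0.08], "spin": 0}
    - {"slide": [0, 0, 0.03], "spin": 0}
    - {"slide": [0, 0, 0.024], "spin": 0}
    - {"slide": [0, 0, 0.024], "spin": 0}

```text
time_s: 18.2
tcp_pos: [0.5809, -0.0169, 0.047]
ee_rot: [[0.991, 0.127, 0.033], [0.126, -0.992, 0.011], [0.034, -0.007, -0.999]]
wrist_force: [0.1, 0.1, 0.3]
gripper_width: 0.002
```

Emit:
servo_tool:
  deltas:
    - {"slide": [0, 0, 0.022], "spin": 0}
    - {"slide": [0, 0, 0.022], "spin": 0}
    - {"slide": [0, 0, 0.022], "spin": 0}
    - {"slide": [0, 0, 0.022], "spin": 0}

```text
time_s: 18.6
tcp_pos: [0.5811, -0.0169, 0.0447]
ee_rot: [[0.991, 0.127, 0.033], [0.127, -0.992, 0.012], [0.034, -0.007, -0.999]]
wrist_force: [0.0, 0.1, 0.1]
gripper_width: 0.002
```

Emit:
servo_tool:
  deltas:
    - {"slide": [0, 0, 0.02], "spin": 0}
    - {"slide": [0, 0, 0.02], "spin": 0}
    - {"slide": [0, 0, 0.02], "spin": 0}
    - {"slide": [0, 0, 0.02], "spin": 0}

```text
time_s: 19.0
tcp_pos: [0.5812, -0.0169, 0.0431]
ee_rot: [[0.991, 0.127, 0.033], [0.127, -0.992, 0.011], [0.034, -0.007, -0.999]]
wrist_force: [-1.8, -0.2, 6.5]
gripper_width: 0.004
```

Emit:
servo_tool:
  deltas:
    - {"slide": [0.03, 0.005, 0.018], "spin": 0}
    - {"slide": [0.05, 0.005, 0.018], "spin": 0}
    - {"slide": [0.05, 0.005, 0.018], "spin": 0}

```text
time_s: 19.3
tcp_pos: [0.5839, -0.0166, 0.0431]
ee_rot: [[0.991, 0.127, 0.032], [0.127, -0.992, 0.011], [0.033, -0.007, -0.999]]
wrist_force: [-2.1, 1.1, 5.4]
gripper_width: 0.006
```

Emit:
servo_tool:
  deltas:
    - {"slide": [0.06, 0.005, 0.018], "spin": 0}
    - {"slide": [0.06, 0.005, 0.018], "spin": 0}
    - {"slide": [0.05, 0.005, 0.018], "spin": 0}

```text
time_s: 19.6
tcp_pos: [0.5881, -0.016, 0.0431]
ee_rot: [[0.991, 0.128, 0.032], [0.127, -0.992, 0.012], [0.033, -0.007, -0.999]]
wrist_force: [-3.1, 1.0, 5.4]
gripper_width: 0.002
```

```bash
python3 cap.py l wrist
```

```text
19.65 [ 0.5884 -0.016   0.0431] [-2.19 -0.08  5.27]
```

View pics/wrist_l.png

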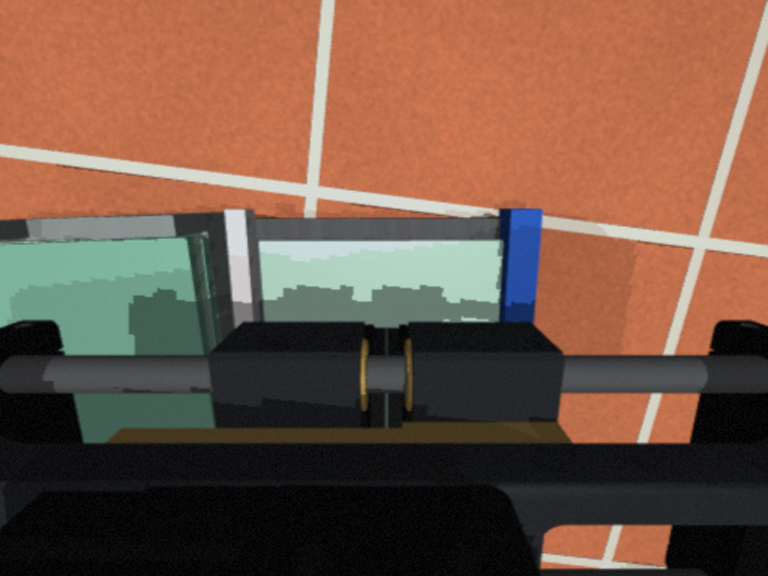

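```bash
python3 - <<'E'
import pickle,numpy as np
from h import *
x=np.array([.12629,-.99199]);u=np.array([.99199,.12629]);O=np.array([.58583,-.01483])
for tag,L in (("l",(((260,240),.0432),((503,240),.0432),((226,209),.044),((500,209),.05))),("i",(((243,233),.0432),((487,236),.0432),((208,184),.044),((484,186),.05)))):
  W=pickle.load(open(f"wrist_{tag}.pkl","rb"))
  for q,z in L:
    d=atz(W,(np.array(q)+.5)/1.5-.5,z)[:2]-O;print(tag,q,(d@x).round(4),(d@u).round(4))
E
```

```text
l (260, 240) -0.0507 0.0484
l (503, 240) 0.0484 0.0486
l (226, 209) -0.0633 0.0608
l (500, 209) 0.0446 0.0611
i (243, 233) -0.051 0.0411
i (487, 236) 0.0488 0.0413
i (208, 184) -0.0635 0.0603
i (484, 186) 0.0447 0.0607
```

The plate's far edge is now 12.4 mm from the stop and sill ends (12 mm expected), so it is centred. I give a gentle push on to the stop, then lift.

Emit:
servo_tool:
  deltas:
    - {"slide": [-0.005, 0.04, 0.018], "spin": 0}
    - {"slide": [-0.01, 0.07, 0.018], "spin": 0}
    - {"slide": [-0.01, 0.08, 0.018], "spin": 0}
    - {"slide": [-0.01, 0.08, 0.018], "spin": 0}
    - {"slide": [-0.01, 0.08, 0.018], "spin": 0}

```text
time_s: 20.15
tcp_pos: [0.5922, -0.0233, 0.0432]
ee_rot: [[0.991, 0.13, 0.041], [0.129, -0.992, 0.014], [0.042, -0.008, -0.999]]
wrist_force: [-1.3, 3.1, 5.1]
gripper_width: 0.002
```

Emit:
servo_tool:
  deltas:
    - {"slide": [0, 0, -0.06], "spin": 0}
    - {"slide": [0, 0, -0.2], "spin": 0}
    - {"slide": [0, 0, -0.8], "spin": 0}
    - {"slide": [0, 0, -1], "spin": 0}
    - {"slide": [-0.8, 0.5, -1], "spin": 0}
    - {"slide": [-0.8, 1, -1], "spin": 0}
    - {"slide": [-0.8, 1, -0.4], "spin": 0}
    - {"slide": [-0.8, 1, 0], "spin": 0}
    - {"slide": [-0.7, 1, 0], "spin": 0}
    - {"slide": [-0.5, 1, 0], "spin": 0}
  gripper: 60

```text
time_s: 21.15
tcp_pos: [0.4931, -0.1798, 0.1513]
ee_rot: [[0.99, 0.134, 0.037], [0.134, -0.991, 0.011], [0.038, -0.006, -0.999]]
wrist_force: [0.1, -0.3, 0.6]
gripper_width: 0.748
```

Emit:
servo_tool:
  deltas:
    - {"slide": [-0.35, 1, 0], "spin": 0}
    - {"slide": [-0.35, 1, 0], "spin": 0}
    - {"slide": [-0.35, 1, 0], "spin": 0}
    - {"slide": [-0.35, 1, 0], "spin": 0}
    - {"slide": [-0.35, 0.8, 0], "spin": 0}
    - {"slide": [-0.2, 0.5, 0], "spin": 0}
    - {"slide": [0, 0, 0], "spin": 1}
    - {"slide": [0, 0, 0], "spin": 1}
    - {"slide": [0, 0, 0], "spin": 0}

```text
time_s: 22.05
tcp_pos: [0.4559, -0.3271, 0.1468]
ee_rot: [[0.987, -0.16, 0.032], [-0.161, -0.987, 0.012], [0.03, -0.017, -0.999]]
wrist_force: [-0.7, -0.1, 0.5]
gripper_width: 0.766
```

```bash
python3 cap.py m wrist top; python3 - <<'E'
import pickle,cv2,numpy as np
f=pickle.load(open("top_m.pkl","rb"))["frame"][:,:,::-1]
cv2.imwrite("pics/tm2.png",cv2.resize(f[132:202,242:306],None,fx=8.5,fy=8.5,interpolation=cv2.INTER_CUBIC))
E
```

```text
22.15 [ 0.456  -0.3268  0.1468] [-0.5  -0.65  0.14]
```

View pics/tm2.png

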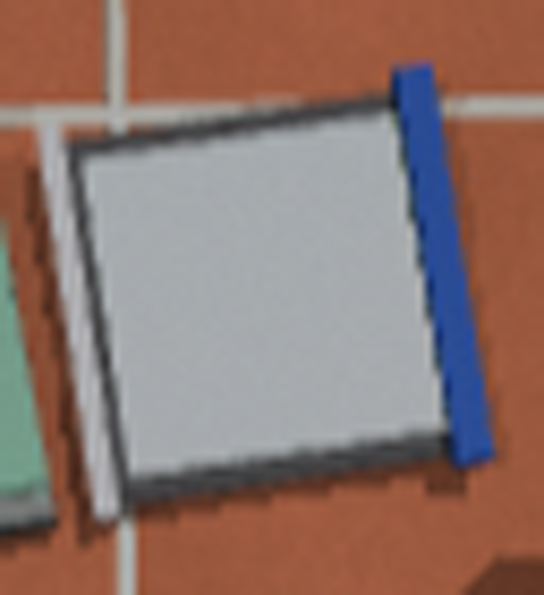

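View pics/wrist_m.png

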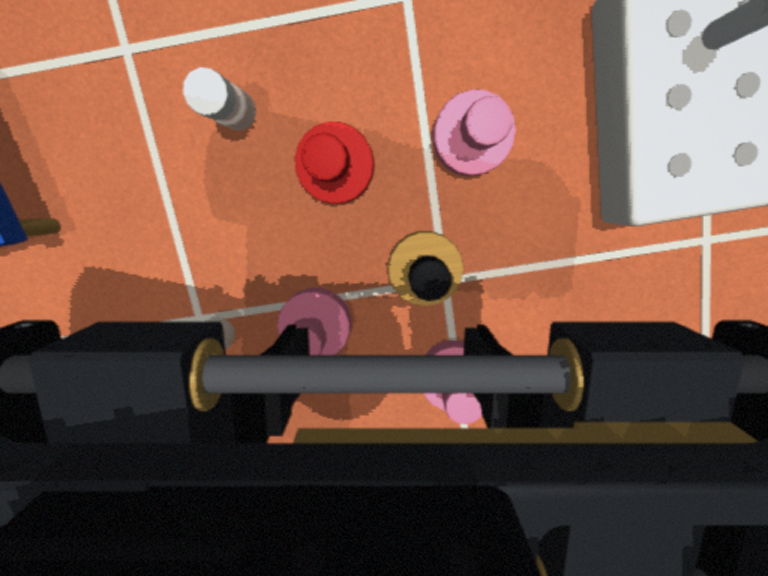

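The plate is now centred between the ends of the stop and sill, its front edge along the stop. The knob top is at wrist px (430,277).

```bash
python3 - <<'E'
import pickle,numpy as np
from h import *
from station import sense
T=pickle.load(open("top_m.pkl","rb"));W=pickle.load(open("wrist_m.pkl","rb"))
x=np.array([.12629,-.99199]);u=np.array([.99199,.12629]);O=np.array([.58583,-.01483])
p=[atz(T,(np.array(q)+.5)/8.5-.5+np.array((242,132)),.0432)[:2] for q in ((84,157),(396,112),(449,430),(130,476))]
c=np.mean(p,0);print(c,(c-O)@x,(c-O)@u)
print([((k-O)@x).round(4) for k in p],[((k-O)@u).round(4) for k in p])
g=lambda q:(np.array(q)+.5)/1.5-.5
k=atz(W,g((430,277)),.06);d=atz(W,g((425,267)),.018);print("knob",k,"disc",d)
s=sense();R=np.array(s["ee_rot"]);t=np.array(s["tcp_pos"])
tgt=np.array([.4655,-.353,.030]);print("tool delta units",(R.T@(tgt-t)/.025).round(2))
E
```

```text
[ 0.58595016 -0.01505201] 0.00023540642417511502 9.115755130844705e-05
[np.float64(-0.0489), np.float64(0.0492), np.float64(0.05), np.float64(-0.0494)] [np.float64(0.0505), np.float64(0.0503), np.float64(-0.0504), np.float64(-0.05)]
knob [ 0.4661194  -0.35503027  0.06      ] disc [ 0.46566574 -0.35506298  0.018     ]
tool delta units [0.4  1.05 4.67]
```

Emit:
servo_tool:
  deltas:
    - {"slide": [0.2, 0.54, 0], "spin": 0}
    - {"slide": [0.2, 0.54, 0.3], "spin": 0}
    - {"slide": [0, 0, 0.8], "spin": 0}
    - {"slide": [0, 0, 0.7], "spin": 0}
    - {"slide": [0, 0, 0.2], "spin": 0}
    - {"slide": [0, 0, 0], "spin": 0}

```text
time_s: 22.75
tcp_pos: [0.4656, -0.3592, 0.094]
ee_rot: [[0.988, -0.149, 0.034], [-0.149, -0.989, 0.01], [0.032, -0.015, -0.999]]
wrist_force: [-0.2, -0.6, 0.4]
gripper_width: 0.766
```

```bash
python3 cap.py n wrist; python3 - <<'E'
import numpy as np
from station import sense
s=sense();R=np.array(s["ee_rot"]);t=np.array(s["tcp_pos"])
for z in (.075,.03):print("tool delta units",(R.T@(np.array([.4655,-.354,z])-t)/.025).round(2))
E
```

```text
22.8 [ 0.4657 -0.3592  0.0943] [ 0.16 -1.02 -1.34]
tool delta units [-0.06 -0.19  0.77]
tool delta units [-0.12 -0.17  2.57]
```

View pics/wrist_n.png

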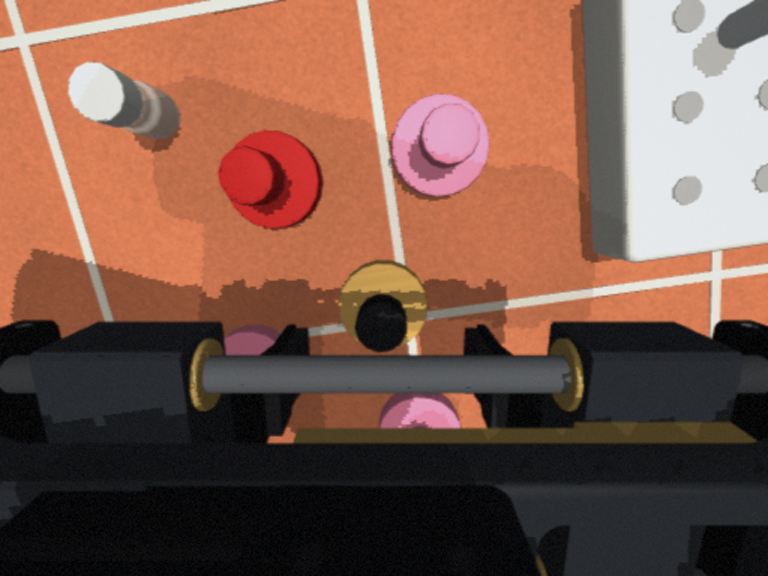

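Emit:
servo_tool:
  deltas:
    - {"slide": [-0.06, -0.1, 0.2], "spin": 0}
    - {"slide": [-0.03, -0.06, 0.5], "spin": 0}
    - {"slide": [0, 0, 0.5], "spin": 0}
    - {"slide": [0, 0, 0.5], "spin": 0}
    - {"slide": [0, 0, 0.4], "spin": 0}
    - {"slide": [0, 0, 0.2], "spin": 0}
    - {"slide": [0, 0, 0.1], "spin": 0}
    - {"slide": [0, 0, 0], "spin": 0}

```text
time_s: 23.6
tcp_pos: [0.4673, -0.3544, 0.0304]
ee_rot: [[0.988, -0.147, 0.036], [-0.147, -0.989, 0.009], [0.035, -0.014, -0.999]]
wrist_force: [0.1, -0.2, 0.6]
gripper_width: 0.764
```

```bash
python3 cap.py o wrist scene
```

```text
23.7 [ 0.4676 -0.3546  0.0311] [-0.98 -0.27  1.1 ]
```

View pics/scene_o.png

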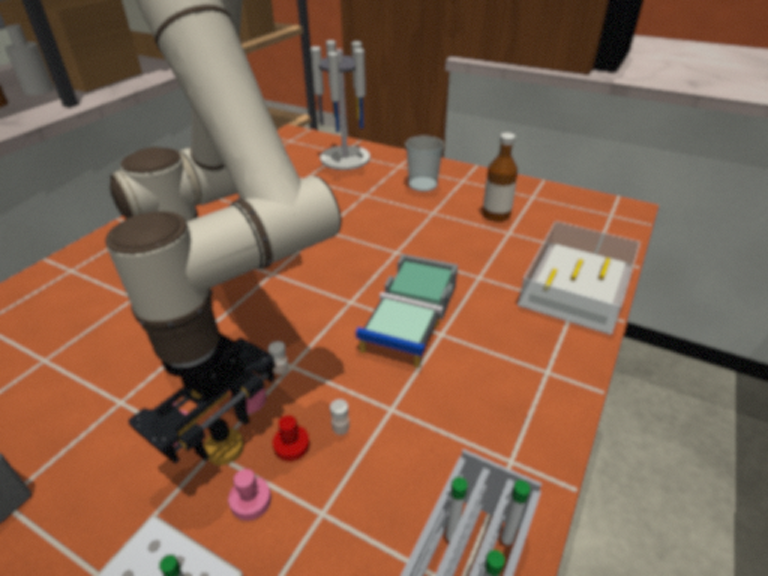

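The fingers straddle the black knob of the brass weight. Closing.

Emit:
servo_tool:
  deltas:
    - {"slide": [0, 0, 0], "spin": 0}
    - {"slide": [0, 0, 0], "spin": 0}
    - {"slide": [0, 0, 0], "spin": 0}
    - {"slide": [0, 0, 0], "spin": 0}
    - {"slide": [0, 0, 0], "spin": 0}
    - {"slide": [0, 0, 0], "spin": 0}
  gripper: 255

```text
time_s: 24.3
tcp_pos: [0.4688, -0.3555, 0.0332]
ee_rot: [[0.988, -0.147, 0.041], [-0.147, -0.989, 0.006], [0.04, -0.012, -0.999]]
wrist_force: [0.8, 0.6, -3.6]
gripper_width: 0.314
```

Emit:
servo_tool:
  deltas:
    - {"slide": [0, 0, -0.1], "spin": 0}
    - {"slide": [0, 0, -0.25], "spin": 0}
    - {"slide": [0, 0, -0.5], "spin": 0}
    - {"slide": [0, 0, -0.7], "spin": 0}
    - {"slide": [0, 0, -0.8], "spin": 0}
    - {"slide": [0, 0, -0.8], "spin": 0}
    - {"slide": [0, 0, -0.5], "spin": 0}
    - {"slide": [0, 0, -0.2], "spin": 0}

```text
time_s: 25.1
tcp_pos: [0.4609, -0.3539, 0.1325]
ee_rot: [[0.988, -0.149, 0.033], [-0.149, -0.989, 0.012], [0.03, -0.017, -0.999]]
wrist_force: [0.6, -0.1, -3.3]
gripper_width: 0.316
```

```bash
python3 cap.py p wrist scene; python3 - <<'E'
import cv2,pickle
f=pickle.load(open("scene_p.pkl","rb"))["frame"][:,:,::-1]
cv2.imwrite("pics/sp.png",cv2.resize(f[200:330,70:200],None,fx=4.4,fy=4.4,interpolation=cv2.INTER_CUBIC))
E
```

```text
25.2 [ 0.4609 -0.3538  0.1318] [-0.52 -0.   -3.92]
```

View pics/sp.png

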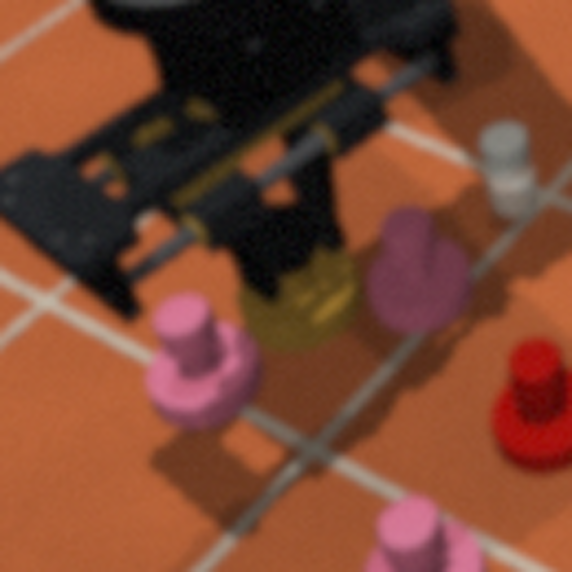

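View pics/wrist_p.png

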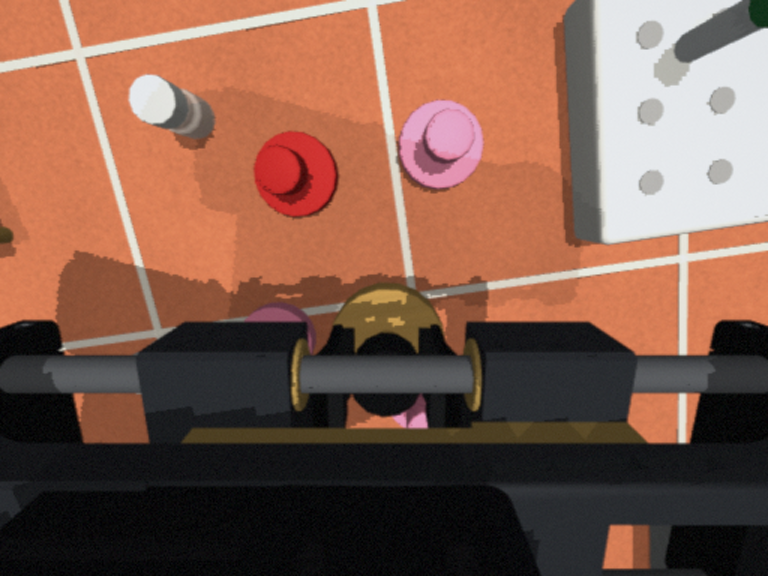

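Held: width 0.316 ≈ 27.5 mm, wrist load 3.6 N. I carry it over at a bottom height of about 0.10 m.

Emit:
servo_tool:
  deltas:
    - {"slide": [0.05, -0.25, 0], "spin": 0}
    - {"slide": [0.11, -0.5, 0], "spin": 0}
    - {"slide": [0.15, -0.7, 0], "spin": 0}
    - {"slide": [0.17, -0.8, 0], "spin": 0}
    - {"slide": [0.17, -0.8, 0], "spin": 0}
    - {"slide": [0.17, -0.8, 0], "spin": 0}
    - {"slide": [0.17, -0.8, 0], "spin": 0}
    - {"slide": [0.17, -0.8, 0], "spin": 0}
    - {"slide": [0.17, -0.8, 0], "spin": 0}
    - {"slide": [0.17, -0.8, 0], "spin": 0}

```text
time_s: 26.2
tcp_pos: [0.5219, -0.1711, 0.1269]
ee_rot: [[0.988, -0.152, 0.015], [-0.152, -0.988, 0.019], [0.011, -0.021, -1.0]]
wrist_force: [0.8, -0.7, -3.5]
gripper_width: 0.311
```

Emit:
servo_tool:
  deltas:
    - {"slide": [0.22, -0.8, 0], "spin": 0}
    - {"slide": [0.22, -0.8, 0], "spin": 0}
    - {"slide": [0.22, -0.8, 0], "spin": 0}
    - {"slide": [0.22, -0.8, 0], "spin": 0}
    - {"slide": [0.22, -0.8, 0], "spin": 0}
    - {"slide": [0.18, -0.7, 0], "spin": 0}
    - {"slide": [0.12, -0.5, 0], "spin": 0}
    - {"slide": [0.06, -0.25, 0], "spin": 0}
    - {"slide": [0, 0, 0], "spin": 0}

```text
time_s: 27.1
tcp_pos: [0.5762, -0.0254, 0.1225]
ee_rot: [[0.99, -0.143, -0.001], [-0.143, -0.989, 0.02], [-0.004, -0.02, -1.0]]
wrist_force: [-0.4, -0.0, -4.8]
gripper_width: 0.312
```

```bash
python3 cap.py q wrist scene; python3 - <<'E'
import cv2,pickle
f=pickle.load(open("scene_q.pkl","rb"))["frame"][:,:,::-1]
cv2.imwrite("pics/sq.png",cv2.resize(f[120:250,210:340],None,fx=4.4,fy=4.4,interpolation=cv2.INTER_CUBIC))
E
```

```text
27.2 [ 0.5757 -0.0264  0.1226] [-0.97 -0.24 -3.76]
```

View pics/sq.png

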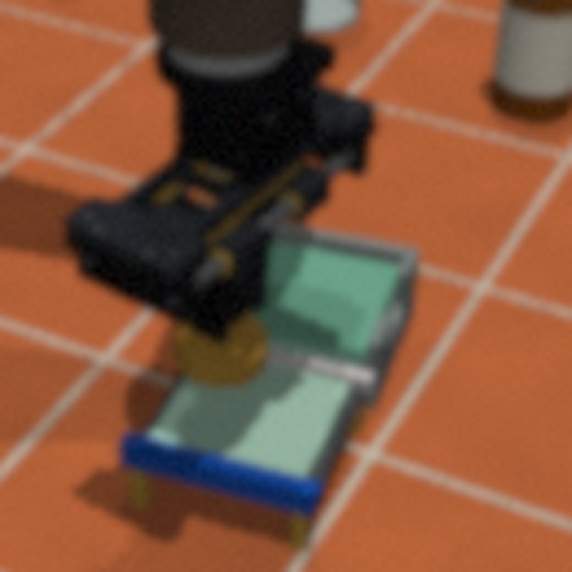

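View pics/wrist_q.png

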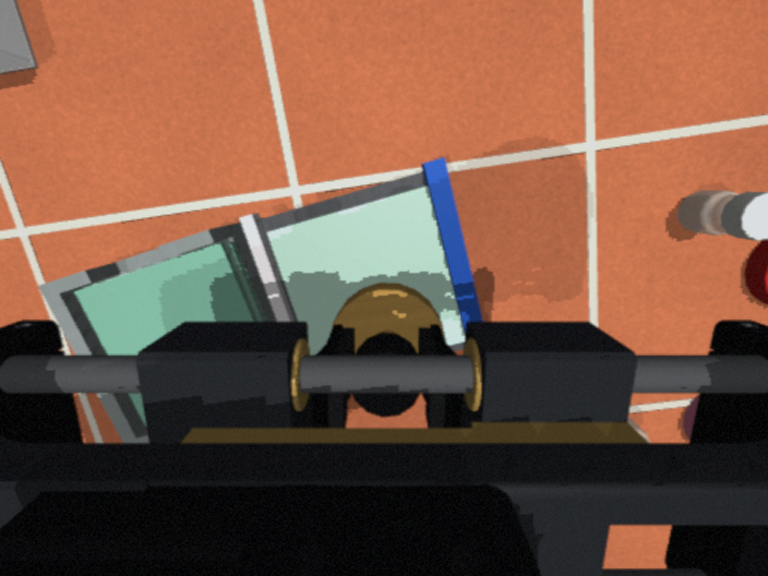

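```bash
python3 - <<'E'
import pickle,numpy as np
from h import *
from station import sense
W=pickle.load(open("wrist_q.pkl","rb"));s=sense();R=np.array(s["ee_rot"]);t=np.array(s["tcp_pos"])
p=atz(W,(np.array((388,283))+.5)/1.5-.5,t[2]-.014);c=p-.028*R[:,0];print("front",p,"centre",c,"rel tool",R.T@(c-t))
for tgt in ((.5895,-.0165),):
  print((R.T@(np.array([*tgt,.09])-t)/.025).round(3))
E
```

```text
front [ 0.60113617 -0.02907794  0.10858317] centre [ 0.57342999 -0.02503368  0.10869232] rel tool [-0.00241866 -0.00075754  0.01391789]
[ 0.493 -0.446  1.31 ]
```

Emit:
servo_tool:
  deltas:
    - {"slide": [0.2, -0.2, 0], "spin": 0}
    - {"slide": [0.2, -0.2, 0.2], "spin": 0}
    - {"slide": [0.07, -0.05, 0.3], "spin": 0}
    - {"slide": [0, 0, 0.3], "spin": 0}
    - {"slide": [0, 0, 0.2], "spin": 0}
    - {"slide": [0, 0, 0.1], "spin": 0}
    - {"slide": [0, 0, 0.02], "spin": 0}

```text
time_s: 27.9
tcp_pos: [0.5888, -0.0183, 0.0914]
ee_rot: [[0.989, -0.149, -0.003], [-0.149, -0.989, 0.019], [-0.006, -0.019, -1.0]]
wrist_force: [0.3, -0.2, -3.1]
gripper_width: 0.312
```

```bash
python3 cap.py s wrist top; python3 - <<'E'
import numpy as np
from station import sense
s=sense();R=np.array(s["ee_rot"]);t=np.array(s["tcp_pos"])
print((R.T@(np.array([.589,-.016,.08])-t)/.025).round(3))
E
```

```text
28.0 [ 0.5891 -0.0182  0.0919] [ 0.05 -0.32 -3.86]
[-0.015 -0.079  0.476]
```

View pics/wrist_s.png

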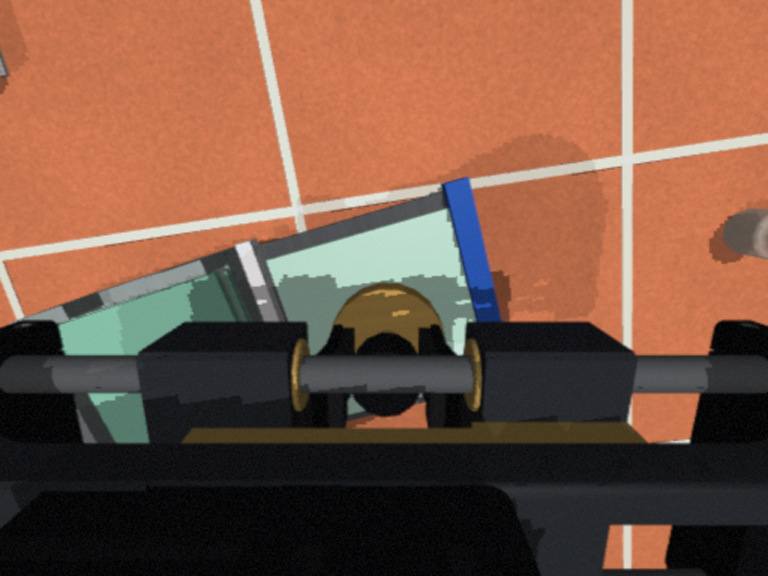

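Emit:
servo_tool:
  deltas:
    - {"slide": [0, -0.07, 0.06], "spin": 0}
    - {"slide": [0, 0, 0.1], "spin": 0}
    - {"slide": [0, 0, 0.1], "spin": 0}
    - {"slide": [0, 0, 0.08], "spin": 0}
    - {"slide": [0, 0, 0.04], "spin": 0}
    - {"slide": [0, 0, 0.024], "spin": 0}

```text
time_s: 28.6
tcp_pos: [0.5901, -0.016, 0.0822]
ee_rot: [[0.989, -0.148, 0.0], [-0.148, -0.989, 0.02], [-0.003, -0.02, -1.0]]
wrist_force: [0.8, -0.2, -3.5]
gripper_width: 0.313
```

Emit:
servo_tool:
  deltas:
    - {"slide": [0, 0, 0.024], "spin": 0}
    - {"slide": [0, 0, 0.024], "spin": 0}
    - {"slide": [0, 0, 0.024], "spin": 0}

```text
time_s: 28.9
tcp_pos: [0.5902, -0.016, 0.0803]
ee_rot: [[0.989, -0.148, 0.0], [-0.148, -0.989, 0.02], [-0.003, -0.02, -1.0]]
wrist_force: [-0.3, -0.5, -4.1]
gripper_width: 0.316
```

Emit:
servo_tool:
  deltas:
    - {"slide": [0, 0, 0.022], "spin": 0}
    - {"slide": [0, 0, 0.022], "spin": 0}
    - {"slide": [0, 0, 0.022], "spin": 0}
    - {"slide": [0, 0, 0.022], "spin": 0}

```text
time_s: 29.3
tcp_pos: [0.5903, -0.0159, 0.078]
ee_rot: [[0.989, -0.148, 0.0], [-0.148, -0.989, 0.02], [-0.003, -0.02, -1.0]]
wrist_force: [0.7, 0.1, -3.5]
gripper_width: 0.311
```

Emit:
servo_tool:
  deltas:
    - {"slide": [0, 0, 0.02], "spin": 0}
    - {"slide": [0, 0, 0.02], "spin": 0}

```text
time_s: 29.5
tcp_pos: [0.5903, -0.0159, 0.077]
ee_rot: [[0.989, -0.148, 0.0], [-0.148, -0.989, 0.02], [-0.002, -0.02, -1.0]]
wrist_force: [-0.3, -0.6, -4.6]
gripper_width: 0.312
```

Emit:
servo_tool:
  deltas:
    - {"slide": [0, 0, 0.02], "spin": 0}
    - {"slide": [0, 0, 0.02], "spin": 0}

```text
time_s: 29.7
tcp_pos: [0.5902, -0.0159, 0.0764]
ee_rot: [[0.989, -0.148, 0.0], [-0.148, -0.989, 0.02], [-0.003, -0.02, -1.0]]
wrist_force: [-1.6, 1.3, 0.2]
gripper_width: 0.312
```

Contact has started (load −4 → 0 N). A little more, gently.

Emit:
servo_tool:
  deltas:
    - {"slide": [0, 0, 0.012], "spin": 0}
    - {"slide": [0, 0, 0.012], "spin": 0}

```text
time_s: 29.9
tcp_pos: [0.5902, -0.0159, 0.0764]
ee_rot: [[0.989, -0.148, 0.001], [-0.148, -0.989, 0.02], [-0.002, -0.019, -1.0]]
wrist_force: [-1.0, 0.7, -1.4]
gripper_width: 0.311
```

```bash
python3 cap.py u wrist scene; python3 - <<'E'
import cv2,pickle
f=pickle.load(open("scene_u.pkl","rb"))["frame"][:,:,::-1]
cv2.imwrite("pics/su.png",cv2.resize(f[150:250,225:325],None,fx=5.8,fy=5.8,interpolation=cv2.INTER_CUBIC))
E
```

```text
30.0 [ 0.5902 -0.0159  0.0764] [-1.8  -0.23 -0.42]
```

View pics/su.png

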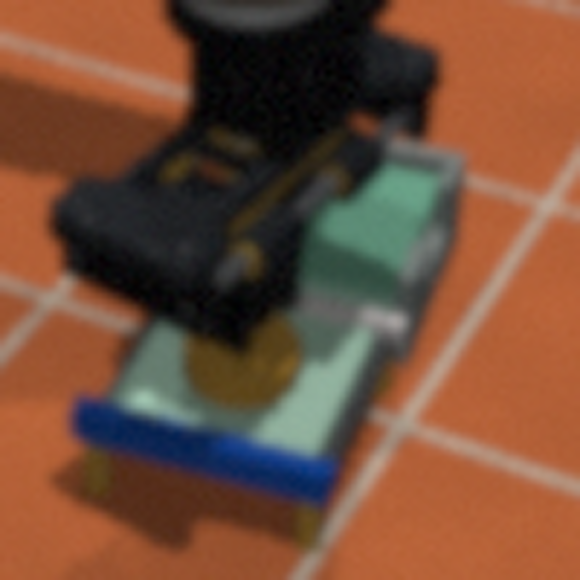

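View pics/wrist_u.png

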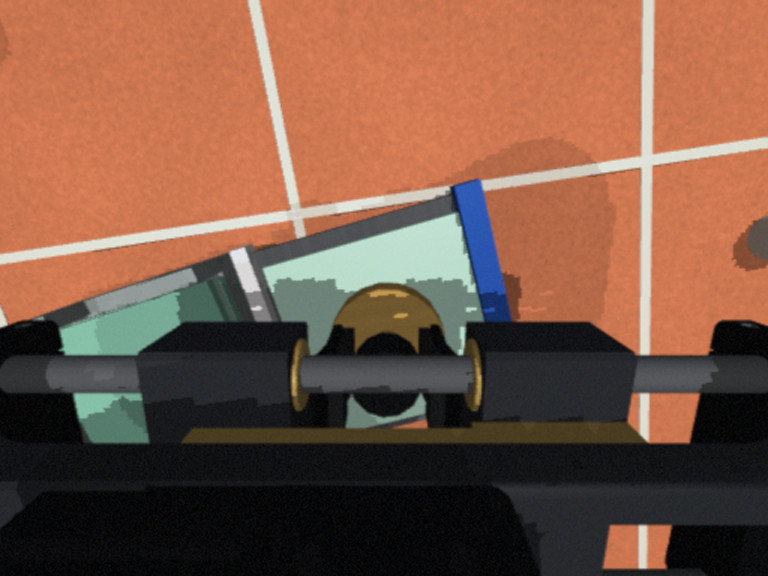

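Emit:
servo_tool:
  deltas:
    - {"slide": [0, 0, 0.02], "spin": 0}
    - {"slide": [0, 0, 0.02], "spin": 0}
    - {"slide": [0, 0, 0.02], "spin": 0}

```text
time_s: 30.3
tcp_pos: [0.5903, -0.0158, 0.0762]
ee_rot: [[0.989, -0.147, 0.001], [-0.147, -0.989, 0.019], [-0.002, -0.019, -1.0]]
wrist_force: [-2.5, 0.4, 2.3]
gripper_width: 0.314
```

Emit:
servo_tool:
  deltas:
    - {"slide": [0, 0, 0], "spin": 0}
    - {"slide": [0, 0, 0], "spin": 0}
    - {"slide": [0, 0, 0], "spin": 0}
    - {"slide": [0, 0, 0], "spin": 0}
    - {"slide": [0, 0, 0], "spin": 0}
  gripper: 60

```text
time_s: 30.8
tcp_pos: [0.5933, -0.0156, 0.0769]
ee_rot: [[0.989, -0.146, 0.008], [-0.147, -0.989, 0.02], [0.005, -0.021, -1.0]]
wrist_force: [-0.0, -0.2, -0.1]
gripper_width: 0.684
```

Emit:
servo_tool:
  deltas:
    - {"slide": [0, 0, -0.1], "spin": 0}
    - {"slide": [0, 0, -0.3], "spin": 0}
    - {"slide": [0, 0, -0.6], "spin": 0}
    - {"slide": [0, 0, -0.8], "spin": 0}
    - {"slide": [0, 0, -1], "spin": 0}
    - {"slide": [0, 0, -1], "spin": 0}
    - {"slide": [-0.8, 0, -0.5], "spin": 0}
    - {"slide": [-1, 0.5, 0], "spin": 0}
    - {"slide": [-1, 1, 0], "spin": 0}
    - {"slide": [-1, 1, 0], "spin": 0}

```text
time_s: 31.8
tcp_pos: [0.4911, -0.0653, 0.1916]
ee_rot: [[0.99, -0.142, 0.016], [-0.142, -0.99, 0.02], [0.013, -0.022, -1.0]]
wrist_force: [0.8, -0.5, 0.8]
gripper_width: 0.761
```

Emit:
servo_tool:
  deltas:
    - {"slide": [-0.5, 1, 0], "spin": 0}
    - {"slide": [0, 1, 0], "spin": 0}
    - {"slide": [0, 1, 0], "spin": 0}
    - {"slide": [0, 0.5, 0], "spin": 0}
    - {"slide": [0, 0, 0], "spin": 0}

```text
time_s: 32.3
tcp_pos: [0.4616, -0.1544, 0.1941]
ee_rot: [[0.99, -0.143, 0.022], [-0.143, -0.989, 0.02], [0.019, -0.023, -1.0]]
wrist_force: [0.0, 0.7, 0.0]
gripper_width: 0.767
```

```bash
python3 cap.py v top scene; python3 - <<'E'
import pickle,cv2,numpy as np
f=pickle.load(open("top_v.pkl","rb"))["frame"][:,:,::-1]
cv2.imwrite("pics/tv2.png",cv2.resize(f[132:202,242:306],None,fx=8.5,fy=8.5,interpolation=cv2.INTER_CUBIC))
f=pickle.load(open("scene_v.pkl","rb"))["frame"][:,:,::-1]
cv2.imwrite("pics/sv.png",cv2.resize(f[150:250,225:325],None,fx=5.8,fy=5.8,interpolation=cv2.INTER_CUBIC))
E
```

```text
32.4 [ 0.4619 -0.1533  0.1939] [ 0.22 -1.22 -0.06]
```

View pics/tv2.png

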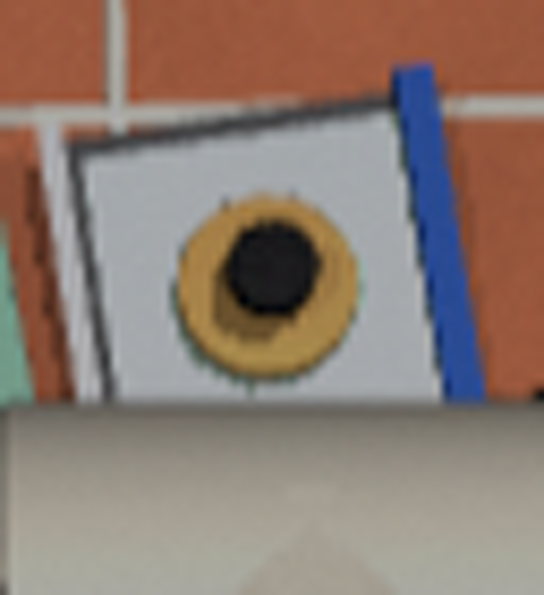

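View pics/sv.png

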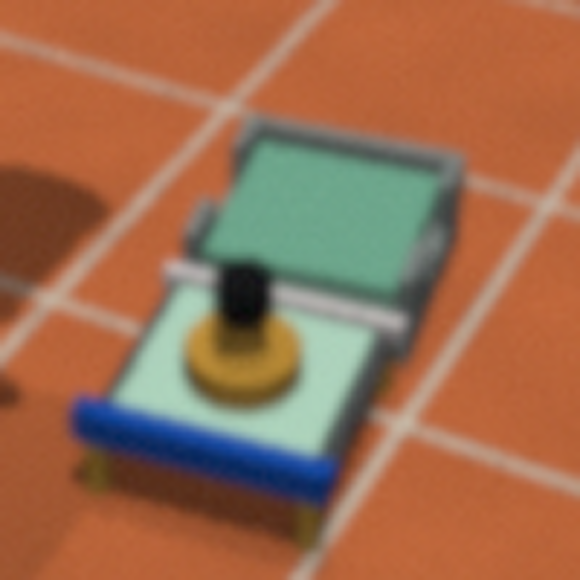

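View pics/scene_v.png

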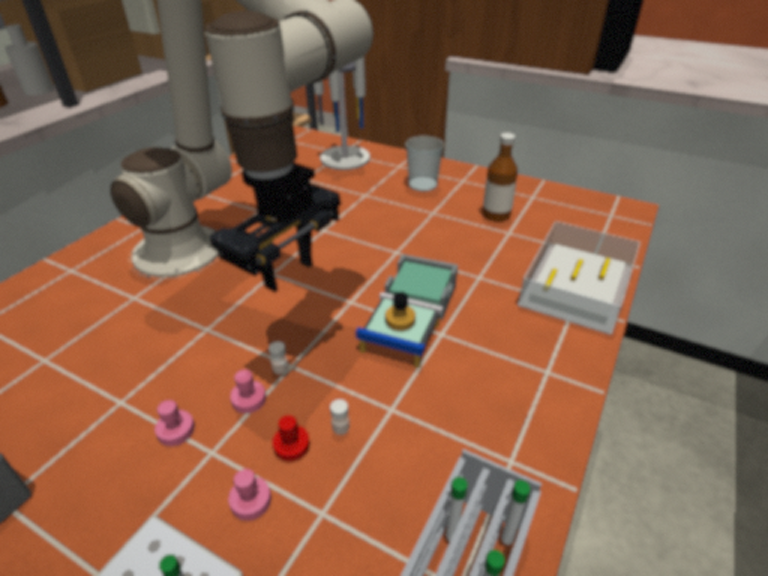

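The weight stands upright on the plate with its disc centre at crop (267,287). The plate's far corners are unchanged at about (82,158) and (394,112), and the rest of the bench is undisturbed.

```bash
python3 - <<'E'
import pickle,numpy as np
from h import *
T=pickle.load(open("top_v.pkl","rb"))
x=np.array([.12629,-.99199]);u=np.array([.99199,.12629]);O=np.array([.58583,-.01483])
t=lambda q,z:atz(T,(np.array(q)+.5)/8.5-.5+np.array((242,132)),z)[:2]
for n,q,z in (("disc",(267,287),.0612),("knob",(273,267),.1032),("c1",(82,158),.0432),("c2",(394,112),.0432)):
  d=t(q,z)-O;print(n,(d@x).round(4),(d@u).round(4))
E
```

```text
disc 0.0001 -0.0006
knob 0.0003 -0.0008
c1 -0.0495 0.0503
c2 0.0485 0.0504
```

Everything is in place, with the weight within 1 mm of the plate's centre. Handing in.

```bash
python3 - <<'E'
from station import r,sense
print(r.finish_job()); print(sense()["time_s"])
E
```

```text
the job is handed in; nothing more can be done
None
the job is handed in; nothing more can be done
```

I slid the top plate over the sill on to the stage, stood the brass weight on its middle, let go and handed the job in at about 32 s.

**Plate:** I pressed it with about 5 to 8 N while sliding. After the first push it was flush with the stop but 7 mm off to one side, so I went back and slid it along the stop before fetching the weight. Before the weight went on, its centre measured within 0.3 mm of the stage origin. Afterwards its two far corners measured within about 1 mm of where they should be; the arm hid the near ones.

**Weight:** It stands upright, with the disc centre within 1 mm of the plate's centre. The wrist load went to zero when I let go.

**Everything else:** In the last pictures the second plate is still where it was in the cassette. The third and lowest plates could not be seen separately. The vials, bottle and pink and red look-alikes looked undisturbed.

The tool tilted by up to about 3 degrees while pressing, so the weight met the plate slightly tilted and settled flat when released.

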